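# Open the ballast-ball case and free the jammed feed gate

### The arm

A 6-joint arm with a two-finger parallel gripper is mounted at the origin on the work surface. World frame = base frame: x ahead of the robot, y to its left, z up, the work surface at z = 0. Lengths are in mm, angles in degrees, forces in N, time in s.
With the tool pointing down it reaches from about 300 to 850 mm from the base axis. Payload 4.2 kg.
Tool frame: the origin (TCP) lies midway between the tips of the shut fingers; the grasp point (between the pads) lies 19 mm behind it; z points along the fingers, x is the direction in which the jaws open and shut, and the axes are right-handed (so a half turn about z gives the same grasp; the last joint's range is limited). The gripper opens to 91 mm and grips with 3 to 60 N. Pads are 32 mm wide; open, the fingers measure 118 mm over their backs; the gripper's body (76 mm by 178 mm) begins 60 mm behind the grasp point.
Start: joints at [-74.083, 18.312, 89.639, -0, 72.044, -1.146], TCP at [168.718, -549.707, 213.976] pointing down, gripper open.
Joint ranges: [-177.97, 177.97], [-48.28, 115.42], [12.27, 149.76], [-77.06, 257.06], [2.81, 150.46], [-146.56, 146.56]. Speed limits (degrees/s): [147.25, 147.25, 180, 180, 180, 180].

### API

Orientations are given as [roll, pitch, yaw] about the fixed x, y, z axes, in that order (R = Rz(yaw) Ry(pitch) Rx(roll)).
In Python, from workcell import env gives the robot as it stands. The module is installed in compiled form; this text tells all that it offers.
- The arm moves only by the tool drive_tool, never from a script. Its argument "series" is a list of rows, each a list of 3 entries, a list of its own where there are three numbers: the closure, from 0 (fully open) to 1 (shut), then the shift along the tool's x, y, z in mm, then the turn, a rotation vector about the tool's x, y, z in rad. In form: [[gripper, [dx, dy, dz], [rx, ry, rz]], ...]. A call has exactly 5 rows; each row is the pose to reach, as a shift and turn from the pose commanded when the call began, along the tool's axes at that moment; what a row does not reach only later rows make up. A row lasts 1/10 s, in which the tool goes at most 50 mm and 8.59 degrees, less where a joint would pass 70% of its speed; a pose out of reach is approached as far as the arm can. A call with a gripper value outside its range is refused whole. The fingers move at their own pace and stop on an object; "squeeze" is the grip in N (left out, the last holds). Time passes only in rows, so rows that repeat a pose let the fingers close, or fill a call up. It gives the time, the measured TCP pose, the force and the opening at its end, in the units of the state.
- env.state(): the state, without advancing time (a new reading comes with each control period).
- env.grab_frame(name): name is "scene" or "top"; returns a dict with "image" (480x640x3 uint8, red, green, blue), "K" (3x3 intrinsics, pixels), "origin" and "orientation" of the camera in the world. Camera axes: x right, y down, z forward; pixel columns grow to the right and rows downward; lengths in mm; the calibration is good to about 2 mm. A picture is of the moment at which its call begins. There is no depth.
- env.job_done(): hands the job in, once; it reports no verdict.
The state is a dict: "time_s": time; "qpos": joint angles; "qvel": joint speeds; "effort": joint torques, N m; "ee_pos": TCP position; "ee_rot": TCP orientation; "force": force on the tool from outside, world axes, zero at the start; "torque": the same for the moment, N m; "gripper_width": finger opening in mm.
Only numpy, scipy, OpenCV 4.12 (cv2) and the standard library are available. Lean on these libraries where they do the work, as an engineer would, in place of code of your own. Each camera call takes 0.05 s, during which the arm holds its last target.

### The job

The steel ballast balls in the grey metal case are jammed: under the lid, a brass flywheel plugs the gate of the sloping feed floor. Swing the lid open gently, without slamming or forcing it, until it rests on its stop; then push the flywheel, kept flat, back up the slope well clear of the gate and leave it there, so that all three balls roll out into the front trough. Do not disturb the signal, the switch box and the carton beside the case.

Things in the scene. Friction and masses are not known exactly. Their poses are not given: they have to be found in the camera images.
- case: Fixed grey metal case, 165 (x) by 150 (y) by 60 mm high, walls 4 mm, 142 mm wide inside. Origin: on the bench under its middle line, 90 mm behind its front face; -x is its front, the hinge at x = +75. Inside: an empty front trough from x = -86 to -41 mm, floor at z = 4 mm; a low plywood wall from x = -41 to -36 mm with a gate in its middle; behind it the feed floor, climbing 10 degrees towards +x.
- gate (a point): Middle of the 40 mm wide gate, on the feed floor at the low wall's inner face (case x = -36, y = 0, z = 14 mm); axes as the case. The low wall stands 13 mm above the feed floor (its top at case z = 27 mm); from the gate's edges two walls of that same height run back at 45 degrees to the case's sides (funnel 51 mm long, corners behind filled in). The feed floor ends at x = +71, z = 33 mm.
- lid (a joint): Angle of the lid: 0 shut, growing as its front edge swings up and over; its stop is a little past upright, near 1.85 to 1.9 rad (feel for it). Flat grey plate 187 by 154 by 4 mm, about 0.25 kg, no knob, no catch. Slight friction and drag in the hinge: let go before upright it falls shut; past upright it sinks slowly onto the stop.
- lid_edge (a point): Middle of the lid's free front edge, on its underside; moves with the lid. Shut, it overhangs the case's front wall by 22 mm, 60 mm above the bench, with nothing below, so it can be pried up with tilted fingertips under it. Axes as the case when shut, turning with the lid.
- lid_hinge (a point): Middle of the lid's hinge line, at the top of the case's far wall (x = +75 mm, z = 60.5 mm in the case's frame), level with the underside of the shut lid; the line runs along the case's y. From here to lid_edge is 187 mm.
- flywheel: Loose brass disc, 48 mm across, 28 mm thick, 0.3 to 0.5 kg, flat on the feed floor; origin at its underside's centre, z its axis. It starts plugging the gate from behind, front 5 mm past the low wall, upper half above that wall, where shut fingertips just over the wall can push it. Friction keeps it where left. Balls get past once its origin is beyond case x = +3 mm; +18 to +25 mm is good.
- ball1_center (a point): Centre of a plain steel ball, 20 mm in diameter, 33 g, one of three alike; it rolls easily. At the start it lies on the sloping floor behind the flywheel, against it.
- ball2_center (a point): Centre of a plain steel ball, 20 mm in diameter, 33 g, one of three alike; it rolls easily. At the start it lies on the sloping floor behind the flywheel, against it.
- ball3_center (a point): Centre of a plain steel ball, 20 mm in diameter, 33 g, one of three alike; it rolls easily. At the start it lies on the sloping floor behind the flywheel, against it.
- signal: Bystander: model railway signal, base 70 by 45 mm, 135 mm tall, light and loose. Origin: centre of its underside.
- switchbox: Bystander: grey switch box with four black rockers, 105 by 70 by 32 mm, loose. Origin: centre of its underside.
- carton: Bystander: open cardboard box, 110 by 60 by 35 mm, loose. Origin: centre of its underside.

How it is judged (in metres and radians):
On the way, in this order (a step that is already met when the one before it is completed fails the run):
1. the lid is up on its stop (value of joint lid above 1.8 rad), for 0.3 s.
2. the flywheel is pushed back, clear of the gate (x of flywheel in the frame of case above 0 m and value of joint lid above 1.8 rad), for 0.1 s.
At the end, for the whole second after the job is handed in: The lid rests on its stop (angle above 1.80 rad, still); the flywheel lies flat (axis within 0.35 rad of vertical) on the sloping floor, its centre at least 36 mm behind the gate's inner edge (case x above 0) and at rest; all three balls lie in the front trough of the case (all of step 2 and velocity of joint lid below 0.1 rad/s and x of flywheel in the frame of case below 0.071 m and z of flywheel in the frame of case between 0.01 and 0.045 m and y of flywheel in the frame of case between -0.071 and 0.071 m and angle between flywheel's own z axis and vertical below 0.35 rad and linear speed of flywheel below 0.02 m/s and x of ball1_center in the frame of case between -0.09 and -0.041 m and z of ball1_center in the frame of case between 0 and 0.02 m and y of ball1_center in the frame of case between -0.075 and 0.075 m and x of ball2_center in the frame of case between -0.09 and -0.041 m and z of ball2_center in the frame of case between 0 and 0.02 m and y of ball2_center in the frame of case between -0.075 and 0.075 m and x of ball3_center in the frame of case between -0.09 and -0.041 m and z of ball3_center in the frame of case between 0 and 0.02 m and y of ball3_center in the frame of case between -0.075 and 0.075 m); the robot touches nothing.
It fails at once if the lid is flung or slams (faster than 3 rad/s either way) (velocity of joint lid above 3 rad/s or velocity of joint lid below -3 rad/s).
It fails at once if the fingers force the case or its lid (over 40 N) (contact force between the fingers and case above 40 N).
It fails at once if the flywheel is tipped up (axis over 0.6 rad from vertical) (angle between flywheel's own z axis and vertical above 0.6 rad).
It fails at once if a bystander is shifted by more than 25 mm or tipped (distance of any of signal, switchbox, carton from where it was at the start of the episode above 0.025 m or angle between any of signal, switchbox, carton's own z axis and vertical above 0.5 rad).
It also fails if it takes over 51 s, if anything falls off the work surface, if the arm or the gripper's body presses on something with over 40 N, if the wrist force passes 120 N, or if a joint passes its speed limit or range.

## Working session

There is one attempt and no reset: what is moved stays moved. The work goes in short steps, Python scripts to look and compute and a tool call to move; the robot and the scene stay as the last step left them, time stands still between calls to the robot, and variables do not carry over. Pictures are saved under pics/ and viewed, and the job is handed in when it is done.

Besides the shell and the picture viewer there is one more tool, called after ">>>" as name(argument=value, ...), one argument or row to a line, values as JSON. drive_tool: Moves the arm, as the interface text tells. Its arguments: {"type":"object","properties":{"series":{"type":"array","items":{"type":"array"}},"squeeze":{"type":"number"}},"required":["series"]}

```bash
mkdir -p pics
cat > h.py <<'E'
import numpy as np, cv2
from workcell import env
def grab(n,f):
    d=env.grab_frame(n); cv2.imwrite('pics/'+f,d['image'][:,:,::-1]); return d
E
python3 - <<'E'
from h import *
print(env.state())
for n in("scene","top"):
    d=grab(n,n+"0.png"); print(n,d['K'],d['origin'],d['orientation'])
E
```

```text
{'time_s': 0.0, 'qpos': array([-7.40811557e+01,  1.83483086e+01,  8.97065311e+01, -2.93142188e-03,
        7.20434703e+01, -1.14764728e+00]), 'qvel': array([0.06582564, 0.07309152, 0.00460029, 0.14277096, 0.0761913 ,
       0.02307025]), 'effort': array([ 2.63132279e-03, -4.12456119e+01, -2.31973028e+01,  7.34082260e-02,
        4.57558560e-02, -1.63805580e-04]), 'ee_pos': array([ 168.58037434, -549.19903257,  213.15284115]), 'ee_rot': array([ 1.79999183e+02,  9.83461429e-02, -7.29326029e+01]), 'force': array([0.2832881 , 0.09671069, 0.24975424]), 'torque': array([-0.01933814,  0.04633538, -0.03367372]), 'gripper_width': 91.27390275876687}
scene [[529.17268244   0.         318.81967352]
 [  0.         529.17268244 238.95388083]
 [  0.           0.           1.        ]] [ 868.07043633 -306.3877164   831.83099301] [-149.03880136   -0.38898438   38.20390582]
top [[466.83145303   0.         317.16555514]
 [  0.         466.83145303 238.39927771]
 [  0.           0.           1.        ]] [469.88718317  37.54616916 867.53054213] [-171.13908088   -0.1846126   -91.53985095]
```

View pics/scene0.png

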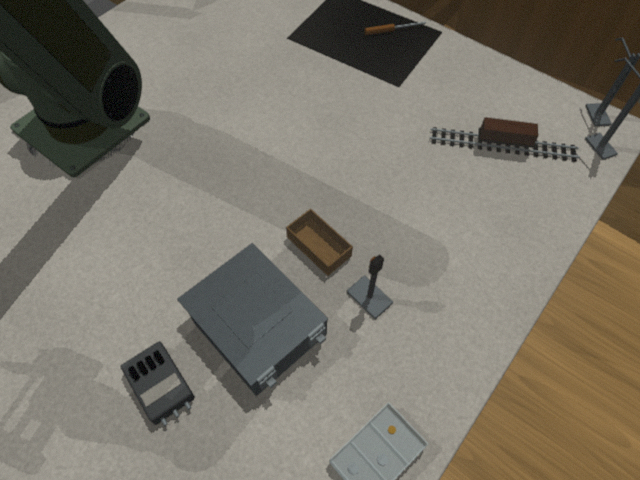

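View pics/top0.png

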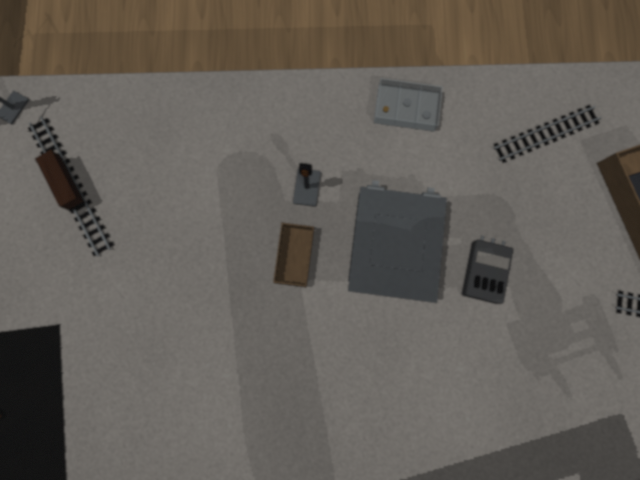

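Top view: the lid spans about (350–450, 188–300), with hinges at its top (far) edge. The carton and signal are to its left and the switch box to its right. Next I'll measure the lid corners in both views.

```bash
cat >> h.py <<'E'
from scipy.spatial.transform import Rotation as Rt
def cam(d):
    o=np.array(d['orientation'],float)
    R=o if o.shape==(3,3) else Rt.from_euler('xyz',o,degrees=True).as_matrix()
    return np.array(d['K']),np.array(d['origin']),R
def ray(d,p,z):
    K,o,R=cam(d); v=R@np.linalg.solve(K,[p[0],p[1],1.]); return o+v*(z-o[2])/v[2]
def proj(d,P):
    K,o,R=cam(d); q=K@(R.T@(np.array(P,float)-o)); return q[:2]/q[2]
E
python3 - <<'E'
from h import *
for n,roi in (("top",(335,180,125,130)),("scene",(170,235,165,165))):
    d=env.grab_frame(n); im=d['image']; x,y,w,h=roi
    c=im[y:y+h,x:x+w]
    big=cv2.resize(c[:,:,::-1],None,fx=4.5,fy=4.5,interpolation=cv2.INTER_CUBIC)
    cv2.imwrite(f'pics/{n}_z.png',cv2.convertScaleAbs(big,alpha=1.5))
    print(n, im[245,400] if n=="top" else im[320,240])
E
```

```text
top [61 63 65]
scene [77 84 86]
```

View pics/top_z.png

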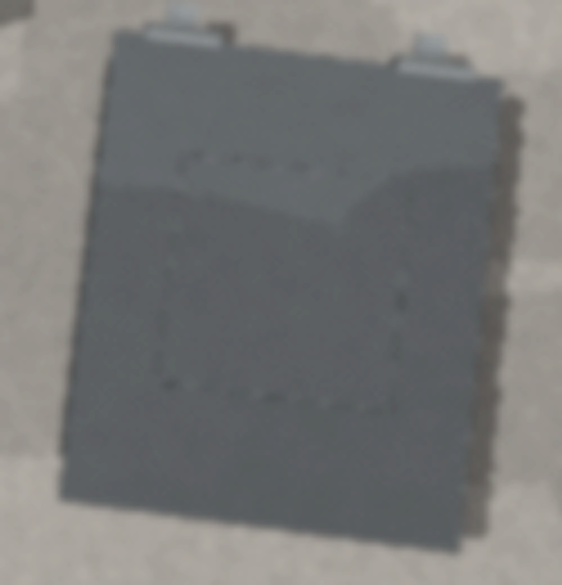

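View pics/scene_z.png

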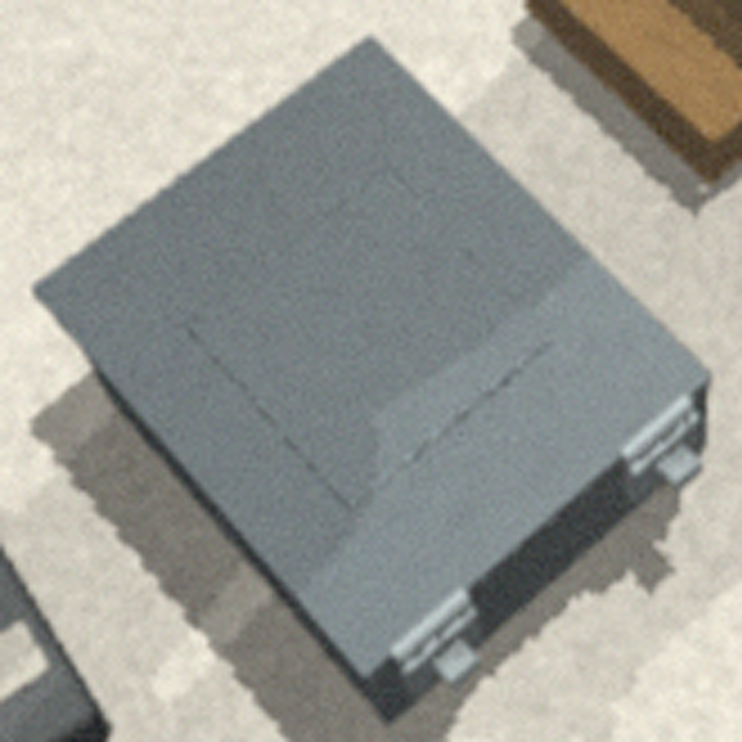

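Run:
```python
from h import *
C={"top":((335,180),[(115,32),(500,82),(458,549),(60,497)]),"scene":((170,235),[(708,378),(372,680),(33,288),(370,35)])}
for n,(o,ps) in C.items():
    d=env.grab_frame(n)
    P=np.array([ray(d,(np.array(p)+.5)/4.5-.5+np.array(o),64.5) for p in ps])[:,:2]
    HL,HR,FR,FL=P
    print(n,P.round(1).tolist())
    print('len',np.linalg.norm(HL-FL),np.linalg.norm(HR-FR),'w',np.linalg.norm(HL-HR),np.linalg.norm(FL-FR))
    ax=(HL+HR-FL-FR); print('yaw x',np.degrees(np.arctan2(ax[1],ax[0])), 'yaw y',np.degrees(np.arctan2(*( -(HL-HR+FL-FR)[0],(HL-HR+FL-FR)[1]))))
    print('hinge mid',(HL+HR)/2,'front mid',(FL+FR)/2)
d=env.grab_frame("top")
for nm,z,ps in (("carton",35,[(284,223),(315,226),(308,287),(275,284)]),("sw",32,[(474,238),(513,243),(504,303),(464,297)]),("sigtop",135,[(300,165),(312,178)]),("sigbase",10,[(297,172),(321,177),(316,206),(293,202)])):
    print(nm,[ray(d,p,z)[:2].round(0).tolist() for p in ps])
```

```text
top [[685.6, -47.1], [661.5, -197.4], [480.5, -168.8], [504.1, -18.7]]
len 183.6978221249332 183.2344663987324 w 152.22234419714502 152.01979286262477
yaw x -8.9255482591397 yaw y -9.033412360218936
hinge mid [ 673.53741253 -122.2189831 ] front mid [492.29292718 -93.75404936]
scene [[686.4, -46.8], [665.3, -196.2], [479.8, -167.2], [503.3, -16.8]]
len 185.55994913634376 187.73020632228187 w 150.84683357727053 152.29691240384741
yaw x -9.082271073313725 yaw y -8.47704046143264
hinge mid [ 675.85595238 -121.47756664] front mid [491.55233554 -92.01539906]
carton [[629.0, 91.0], [622.0, 35.0], [513.0, 50.0], [520.0, 108.0]]
sw [[593.0, -253.0], [582.0, -323.0], [475.0, -297.0], [488.0, -227.0]]
sigtop [[706.0, 57.0], [683.0, 38.0]]
sigbase [[732.0, 66.0], [721.0, 21.0], [665.0, 32.0], [674.0, 75.0]]
```

```bash
cat >> h.py <<'E'
import json
O=np.array([601.9,-110.5,0]); Y=np.radians(-9.0)
C=np.array([[np.cos(Y),-np.sin(Y),0],[np.sin(Y),np.cos(Y),0],[0,0,1]])
def c2w(p): return O+C@np.array(p,float)
def w2c(p): return C.T@(np.array(p,float)-O)
def Ral(a):
    a=np.radians(a); z=C@[np.cos(a),0,-np.sin(a)]; x=-C[:,1]; return np.stack([x,np.cross(z,x),z],1)
def load():
    j=json.load(open('cmd.json')); return np.array(j['p']),np.array(j['R'])
def save(p,R): json.dump({'p':list(map(float,p)),'R':np.array(R).tolist()},open('cmd.json','w'))
def commit(d,r):
    p,R=load(); save(p+R@np.array(d,float),R@Rt.from_rotvec(r).as_matrix())
def plan(tp,al):  # tp in case frame; prints total shift and turn from commanded pose
    p,R=load(); T=Ral(al); d=R.T@(c2w(tp)-p); r=Rt.from_matrix(R.T@T).as_rotvec()
    print('d',d.round(1),'r',r.round(3),'dist %.0f rot %.2f'%(np.linalg.norm(d),np.linalg.norm(r)))
def st():
    s=env.state(); R=Rt.from_euler('xyz',s['ee_rot'],degrees=True).as_matrix()
    z=C.T@R[:,2]; p,_=load()
    print('t',round(s['time_s'],2),'case',w2c(s['ee_pos']).round(1),'cmd',w2c(p).round(1),'alpha',np.degrees(np.arctan2(-z[2],z[0])).round(1),'F',(C.T@s['force']).round(1),'q',s['qpos'].round(1),'w',round(s['gripper_width'],1))
E
python3 - <<'E'
from h import *
# commanded start pose
s=env.state()
save([168.718,-549.707,213.976],Rt.from_euler('xyz',[180,0.0,-72.937],degrees=True).as_matrix())
st(); plan((-185,0,150),55)
E
```

```text
t 0.35 case [-359.2 -501.5  213.8] cmd [-359.1 -501.6  214. ] alpha 90.0 F [0.8 0.2 0.2] q [-74.1  18.3  89.7  -0.   72.   -1.1] w 91.5
d [-374.1 -376.8   64. ] r [0.6   0.139 0.441] dist 535 rot 0.76
```

>>> drive_tool(
  series=[
    [1,[-30,-30,0],[0,0,0]],
    [1,[-60,-60,0],[0,0,0]],
    [1,[-90,-90,0],[0,0,0]],
    [1,[-120,-120,0],[0,0,0]],
    [1,[-150,-150,0],[0,0,0]],
  ],
  squeeze=20,
)

```text
time_s: 0.85
ee_pos: [268.6, -360.8, 214.0]
ee_rot: [-180.0, -0.0, -73.0]
force: [0.8, 0.2, -0.0]
gripper_width: 54.0
```

Run:
```python
from h import *
commit([-150,-150,0],[0,0,0]); st(); plan((-185,0,150),55)
```

```text
t 0.85 case [-290.1 -299.3  214. ] cmd [-290.3 -300.9  214. ] alpha 90.0 F [ 0.7  0.3 -0. ] q [-54.8   6.9 104.8   0.   68.2  18.2] w 54.0
d [-224.1 -226.8   64. ] r [0.6   0.139 0.441] dist 325 rot 0.76
```

>>> drive_tool(
  series=[
    [1,[-25,-25,0],[0.05,0.01,0.05]],
    [1,[-50,-50,0],[0.1,0.02,0.1]],
    [1,[-75,-75,0],[0.15,0.03,0.15]],
    [1,[-100,-100,0],[0.2,0.04,0.2]],
    [1,[-125,-125,0],[0.25,0.05,0.25]],
  ],
)

```text
time_s: 1.35
ee_pos: [351.4, -205.0, 214.2]
ee_rot: [-165.3, -1.0, -87.6]
force: [-0.0, 0.5, -0.7]
gripper_width: 14.5
```

Run:
```python
from h import *
commit([-125,-125,0],[0.25,0.05,0.25]); st(); plan((-185,0,150),55)
```

```text
t 1.35 case [-232.6 -132.5  214.2] cmd [-232.9 -133.7  214. ] alpha 75.4 F [-0.1  0.5 -0.7] q [-39.3  -3.6 117.5  11.   54.8  42.8] w 14.5
d [-122.6  -55.8   78.3] r [0.354 0.068 0.191] dist 156 rot 0.41
```

>>> drive_tool(
  series=[
    [1,[-25,-11,15],[0.07,0.01,0.04]],
    [1,[-50,-22,30],[0.14,0.02,0.08]],
    [1,[-75,-33,45],[0.21,0.04,0.12]],
    [1,[-100,-44,60],[0.28,0.06,0.16]],
    [1,[-123,-56,78],[0.35,0.07,0.19]],
  ],
)

```text
time_s: 1.85
ee_pos: [419.6, -80.2, 151.0]
ee_rot: [-144.9, -0.1, -99.1]
force: [0.8, -0.8, -0.5]
gripper_width: 1.0
```

Run:
```python
from h import *
commit([-123,-56,78],[0.35,0.07,0.19]); st(); plan((-185,0,150),55)
p,R=load(); print(env.state()['ee_rot'],Rt.from_matrix(R).as_euler('xyz',degrees=True))
grab("scene","s1.png")
```

```text
t 1.85 case [-184.8    1.4  151. ] cmd [-185.     0.5  150.3] alpha 54.9 F [ 0.9 -0.7 -0.5] q [-15.   -5.1 138.3  15.8  12.2  69.7] w 1.0
d [0.5 0.2 0.3] r [ 0.004 -0.002  0.002] dist 1 rot 0.00
[-1.44903235e+02 -9.43968298e-02 -9.90725922e+01] [-1.45226574e+02 -1.38550250e-01 -9.89786629e+01]
```

View pics/s1.png

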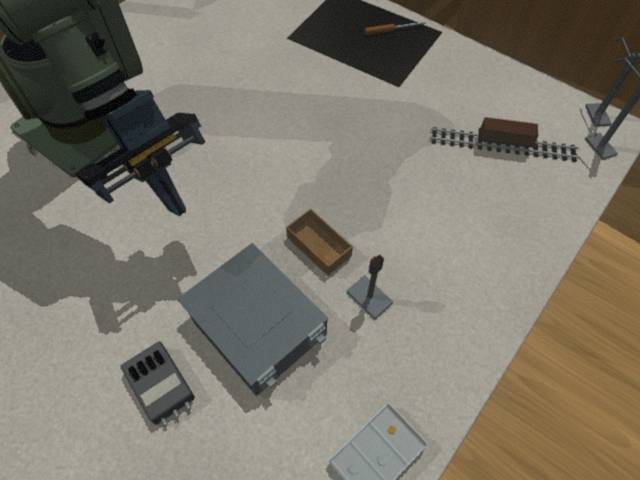

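The picture shows the gripper shut, its fingers tilted forward with the tip at about (180,212), in front of the lid's free edge. I'll fit the arm's link lengths from the readings so far to check reach when tilted.

```bash
cat >> h.py <<'E'
from scipy.optimize import least_squares
def fk(q,k):
    a1,d1,L2,e3,L3,L6=k
    Rz=lambda a:Rt.from_euler('z',a,degrees=True); Ry=lambda a:Rt.from_euler('y',a,degrees=True)
    R=Rz(q[0]); p=R.apply([a1,0,d1]); R=R*Ry(q[1]); p=p+R.apply([0,0,L2]); R=R*Ry(q[2])
    p=p+R.apply([e3,0,L3]); R=R*Rz(q[3])*Ry(q[4])*Rz(q[5]); return p+R.apply([0,0,L6]),R
E
cat > fit.py <<'E'
from h import *
S=[([-74.0811557,18.348,89.7065,-.003,72.0435,-1.148],[168.58,-549.2,213.15],[180,.098,-72.93]),
([-54.8,6.9,104.8,0,68.2,18.2],[268.6,-360.8,214.0],[180,0,-73]),
([-39.3,-3.6,117.5,11,54.8,42.8],[351.4,-205,214.2],[-165.3,-1,-87.6]),
([-15,-5.1,138.3,15.8,12.2,69.7],[419.6,-80.2,151.0],[-144.9,-.1,-99.1])]
f=lambda k:np.concatenate([fk(q,k)[0]-p for q,p,_ in S])
r=least_squares(f,[25,300,400,0,400,250]); print(r.x.round(1),r.fun.round(1))
# with prior pulls
g=lambda k:np.concatenate([f(k),(k-np.array([25,350,400,20,400,250]))*.003])
r=least_squares(g,[25,300,400,0,400,250]); print(r.x.round(1),r.fun[:12].round(1))
for q,p,o in S: print((fk(q,r.x)[1].inv()*Rt.from_euler('xyz',o,degrees=True)).magnitude()*57.3)
json.dump(list(r.x),open('k.json','w'))
E
python3 fit.py
```

```text
[-53.6 264.  609.6  77.1 487.2 404.1] [-10.3  -5.7   1.  -12.3  -2.5  -0.7   1.1  -2.1  -0.4  -1.8  -7.7   0.2]
[-53.5 264.  609.6  77.1 487.2 404.1] [-10.3  -5.7   1.  -12.3  -2.5  -0.7   1.1  -2.1  -0.4  -1.8  -7.7   0.2]
180.01102975529014
180.01325905069513
179.9278338718916
179.967850618537
```

```bash
sed -i 's/a1,d1,L2,e3,L3,L6=k/a1,d1,L2,e3,L3,L6,b=k/; s/apply(\[a1,0,d1\])/apply([a1,b,d1])/' h.py
cat > fit2.py <<'E'
exec(open('fit.py').read().split('r=least')[0])
r=least_squares(f,[25,300,400,0,400,250,0]); print(r.x.round(1),r.fun.round(2))
json.dump(list(r.x),open('k.json','w'))
from scipy.optimize import minimize
k=r.x; q0=np.array(S[-1][0])
F=Rt.from_euler('z',180,degrees=True)
lo=[-177.97,-48.28,12.27,-77,2.81,-146]; hi=[178,115.4,149.76,257,150.4,146.5]
for al in (75,65,60,55,50,45,40,30,20):
  for X,Z in ((-115,40),(-110,60),(-60,220),(60,230)):
    def h(q):
        p,R=fk(q,k); return np.concatenate([(p-c2w((X,0,Z)))/10,(R.inv()*Rt.from_matrix(Ral(al))*F).as_rotvec()*6])
    q0[3]
    best=min((least_squares(h,s,bounds=(lo,hi)) for s in ([-12,0,120,10,30,70],[-12,0,120,170,30,-110])),key=lambda s:s.cost)
    print(al,X,Z,best.x.round(0),round(best.cost,3))
E
python3 fit2.py
```

```text
[ -2.1 144.5 591.4  27.1 419.9 336.9  11.5] [ 0.03  0.04 -0.13  0.05 -0.01  0.26  0.09  0.1  -0.12 -0.06 -0.2  -0.01]
75 -115 40 [-13.  17. 125.   2.  24.  84.] 0.0
75 -110 60 [-13.  15. 123.   2.  27.  85.] 0.0
75 -60 220 [-12.   9. 104.   1.  53.  86.] 0.0
75 60 230 [-12.  19.  88.   1.  58.  87.] 0.0
65 -115 40 [-13.  15. 133.  14.   7.  72.] 0.0
65 -110 60 [-13.  13. 131.   9.  11.  77.] 0.0
65 -60 220 [-13.   4. 112.   2.  39.  85.] 0.0
65 60 230 [-12.  15.  97.   2.  43.  86.] 0.0
60 -115 40 [-14.  15. 137. 128.   3. -42.] 0.0
60 -110 60 [-14.  13. 135.  42.   3.  44.] 0.0
60 -60 220 [-13.   3. 116.   4.  32.  83.] 0.0
60 60 230 [-12.  13. 101.   3.  36.  85.] 0.0
55 -115 40 [-14.  16. 141. 166.  12. -80.] 0.0
55 -110 60 [-14.  13. 139. 158.   7. -72.] 0.0
55 -60 220 [-13.   1. 120.   6.  24.  81.] 0.0
55 60 230 [-12.  12. 106.   4.  28.  84.] 0.0
50 -115 40 [-14.  18. 145. 171.  23. -86.] 0.0
50 -110 60 [-14.  15. 143. 169.  18. -83.] 0.0
50 -60 220 [-14.   0. 124.  10.  16.  76.] 0.0
50 60 230 [-12.  11. 110.   6.  19.  81.] 0.0
45 -115 40 [-15.  21. 149. 173.  35. -88.] 0.0
45 -110 60 [-15.  17. 147. 172.  29. -87.] 0.0
45 -60 220 [-14.  -0. 128.  25.   8.  62.] 0.0
45 60 230 [-13.  10. 114.  13.  11.  75.] 0.0
40 -115 40 [-15.  22. 150. 172.  39. -88.] 0.071
40 -110 60 [-15.  20. 150. 172.  39. -88.] 0.007
40 -60 220 [-14.   0. 132. 111.   4. -25.] 0.0
40 60 230 [-13.  10. 118.  55.   3.  32.] 0.0
30 -115 40 [-17.  22. 150. 169.  39. -87.] 0.983
30 -110 60 [-16.  20. 150. 170.  39. -87.] 0.658
30 -60 220 [-15.   2. 140. 167.  22. -80.] 0.0
30 60 230 [-13.  11. 126. 168.  17. -81.] 0.0
20 -115 40 [-21.  23. 150. 159.  41. -83.] 2.929
20 -110 60 [-20.  21. 150. 163.  41. -84.] 2.352
20 -60 220 [-15.   9. 147. 172.  46. -86.] 0.0
20 60 230 [-13.  15. 132. 173.  38. -86.] 0.0
```

```bash
python3 - <<'E'
from h import *
plan((-150,0,25),70)
save(c2w((-150,0,25)),Ral(70)); 
p,R=load(); print('then fwd'); plan((-113,0,18),70)
E
git 2>/dev/null
python3 - <<'E'
from h import *
save([168.718,-549.707,213.976],Rt.from_euler('xyz',[180,0.0,-72.937],degrees=True).as_matrix())
commit([-150,-150,0],[0,0,0]);commit([-125,-125,0],[0.25,0.05,0.25]);commit([-123,-56,78],[0.35,0.07,0.19]);st()
E
```

```text
d [  0.2  42.7 122.9] r [-0.258 -0.002  0.001] dist 130 rot 0.26
then fwd
d [ -0.  -32.4  19.2] r [0. 0. 0.] dist 38 rot 0.00
t 1.9 case [-188.5    4.8  146.3] cmd [-185.     0.5  150.3] alpha 55.4 F [-3.8  0.3 -3.4] q [-14.5  -4.9 138.8  15.8  12.   69.9] w 0.6
```

>>> drive_tool(
  series=[
    [1,[0,5,15],[-0.08,0,0]],
    [1,[0,15,40],[-0.17,0,0]],
    [1,[0,27,70],[-0.26,0,0]],
    [1,[0,36,98],[-0.26,0,0]],
    [1,[0,43,118],[-0.26,0,0]],
  ],
)

```text
time_s: 2.4
ee_pos: [451.8, -86.7, 27.6]
ee_rot: [-160.2, -0.2, -99.0]
force: [-1.0, -0.5, 0.3]
gripper_width: 0.4
```

Run:
```python
from h import *
commit([0,43,118],[-.26,0,0]); st(); plan((-113,0,18),70)
```

```text
t 2.4 case [-151.9    0.    27.6] cmd [-153.     0.2   28.9] alpha 70.2 F [-0.9 -0.7  0.3] q [-13.3  14.7 133.9   6.5  11.6  79.5] w 0.4
d [  0.2 -33.9  23.8] r [ 0.002 -0.002  0.001] dist 41 rot 0.00
```

>>> drive_tool(
  series=[
    [1,[0,-9,8],[0,0,0]],
    [1,[0,-18,15],[0,0,0]],
    [1,[0,-26,20],[0,0,0]],
    [1,[0,-31,23],[0,0,0]],
    [1,[0,-34,24],[0,0,0]],
  ],
)

```text
time_s: 2.9
ee_pos: [488.1, -92.1, 17.2]
ee_rot: [-160.4, -0.1, -99.0]
force: [-9.5, 0.4, 2.4]
gripper_width: 0.3
```

Run:
```python
from h import *
commit([0,-34,24],[0,0,0]); st(); grab("scene","s2.png")
def T(th,al,s=40,h=16):
    E=np.array([75-187*np.cos(th),60.5+187*np.sin(th)]); a=np.radians(al)
    if th<a: t=E+s*np.array([np.cos(a),-np.sin(a)])
    else: t=np.array([75,60.5])+(187-s)*np.array([-np.cos(th),np.sin(th)])
    return t-h*np.array([np.sin(a),np.cos(a)])
p,R=load()
for th,al in ((.0,70),(.1,70),(.2,70),(.3,70),(.4,70),(.5,68),(.7,66),(.9,63),(1.1,60),(1.3,60),(1.5,60),(1.7,60)):
    x,z=T(th,al); print(th,al,(x.round(0),z.round(0)),end=' '); plan((x,0,z),al)
```

```text
t 2.9 case [-115.2    0.4   17.2] cmd [-112.9    0.2   17.9] alpha 70.4 F [-9.5 -1.1  2.4] q [-12.8  18.4 129.9   5.6  12.2  80.8] w 0.3
0.0 70 (np.float64(-113.0), np.float64(17.0)) d [0.2 0.6 0.2] r [ 0.002 -0.002  0.001] dist 1 rot 0.00
0.1 70 (np.float64(-112.0), np.float64(36.0)) d [  0.2  -6.6 -17. ] r [ 0.002 -0.002  0.001] dist 18 rot 0.00
0.2 70 (np.float64(-110.0), np.float64(55.0)) d [  0.3 -15.6 -33.4] r [ 0.002 -0.002  0.001] dist 37 rot 0.00
0.3 70 (np.float64(-105.0), np.float64(73.0)) d [  0.3 -26.1 -48.9] r [ 0.002 -0.002  0.001] dist 55 rot 0.00
0.4 70 (np.float64(-99.0), np.float64(90.0)) d [  0.3 -38.1 -63.2] r [ 0.002 -0.002  0.001] dist 74 rot 0.00
0.5 68 (np.float64(-89.0), np.float64(107.0)) d [  0.4 -52.8 -75.8] r [ 0.037 -0.002  0.001] dist 92 rot 0.04
0.7 66 (np.float64(-66.0), np.float64(138.0)) d [  0.5 -84.6 -97.1] r [ 0.072 -0.002  0.001] dist 129 rot 0.07
0.9 63 (np.float64(-37.0), np.float64(164.0)) d [   0.5 -120.8 -111.8] r [ 0.124 -0.002  0.001] dist 165 rot 0.12
1.1 60 (np.float64(-6.0), np.float64(184.0)) d [   0.6 -157.3 -119.3] r [ 0.177 -0.002  0.001] dist 197 rot 0.18
1.3 60 (np.float64(22.0), np.float64(194.0)) d [   0.6 -186.6 -120. ] r [ 0.177 -0.002  0.001] dist 222 rot 0.18
1.5 60 (np.float64(51.0), np.float64(199.0)) d [   0.7 -215.5 -114.8] r [ 0.177 -0.002  0.001] dist 244 rot 0.18
1.7 60 (np.float64(80.0), np.float64(198.0)) d [   0.7 -242.8 -104.1] r [ 0.177 -0.002  0.001] dist 264 rot 0.18
```

View pics/s2.png

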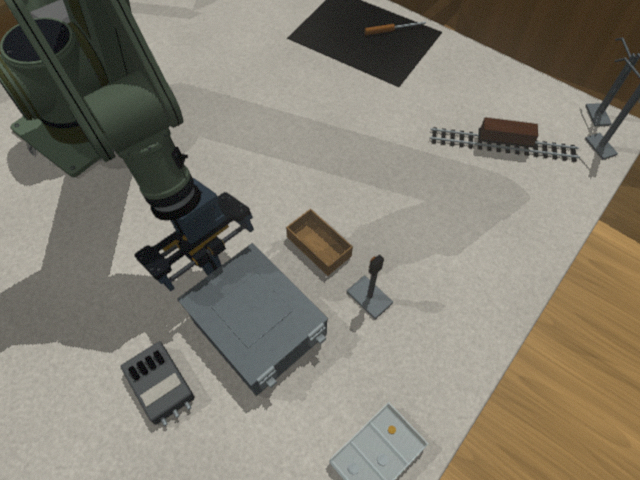

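The fingers sit under the front overhang near (215,265), and the 9.5 N in -x suggests light contact with the lid edge. Now lifting along the arc.

>>> drive_tool(
  series=[
    [1,[0,-1,-6],[0,0,0]],
    [1,[0,-4,-14],[0,0,0]],
    [1,[0,-8,-22],[0,0,0]],
    [1,[0,-12,-30],[0,0,0]],
    [1,[0,-15,-34],[0,0,0]],
  ],
)

```text
time_s: 3.45
ee_pos: [492.1, -92.8, 55.9]
ee_rot: [-160.2, -0.1, -99.0]
force: [-5.5, 0.2, -0.0]
gripper_width: 0.4
```

```bash
cat >> h.py <<'E'
def T(th,al,s=40,h=16):
    E=np.array([75-187*np.cos(th),60.5+187*np.sin(th)]); a=np.radians(al)
    if th<a: t=E+s*np.array([np.cos(a),-np.sin(a)])
    else: t=np.array([75,60.5])+(187-s)*np.array([-np.cos(th),np.sin(th)])
    return t-h*np.array([np.sin(a),np.cos(a)])
E
python3 - <<'E'
from h import *
commit([0,-15,-34],[0,0,0]); st(); grab("scene","s3.png")
for th,al in ((.2,70),(.3,70),(.4,70),(.5,68),(.6,67)):
    x,z=T(th,al); print(th,al,end=' '); plan((x,0,z),al)
E
```

```text
t 3.45 case [-111.2    0.3   55.9] cmd [-110.3    0.3   54.9] alpha 70.2 F [-5.5 -0.7 -0. ] q [-12.8  14.4 127.1   3.6  18.8  83. ] w 0.4
0.2 70 d [ 0.3 -0.6  0.6] r [ 0.002 -0.002  0.001] dist 1 rot 0.00
0.3 70 d [  0.3 -11.1 -14.9] r [ 0.002 -0.002  0.001] dist 19 rot 0.00
0.4 70 d [  0.3 -23.1 -29.2] r [ 0.002 -0.002  0.001] dist 37 rot 0.00
0.5 68 d [  0.4 -37.8 -41.8] r [ 0.037 -0.002  0.001] dist 56 rot 0.04
0.6 67 d [  0.4 -53.1 -53.2] r [ 0.055 -0.002  0.001] dist 75 rot 0.05
```

View pics/s3.png

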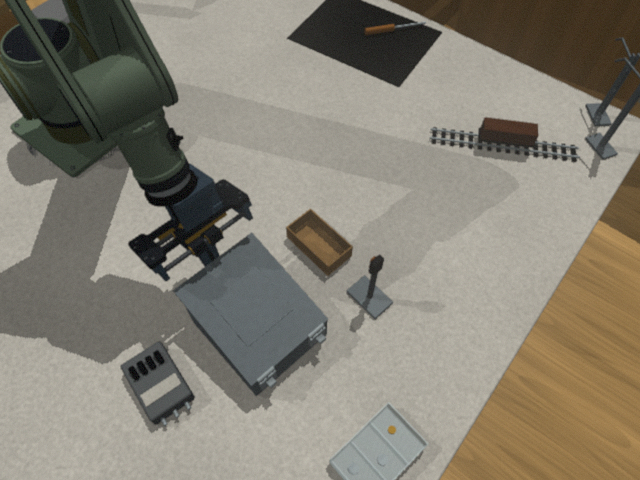

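Run:
```python
from h import *
d=env.grab_frame("scene")
for th in (0,.05,.1,.15,.2,.3):
    for y in (77,-77): print(th,proj(d,c2w((75-187*np.cos(th)-4*np.sin(th),y,60.5+187*np.sin(th)+4*np.cos(th)))).round(1),end=' ')
    print()
im=d['image'][200:330,150:300][:,:,::-1]; cv2.imwrite('pics/s4.png',cv2.convertScaleAbs(cv2.resize(im,None,fx=4.5,fy=4.5),alpha=1.5))
```

```text
0 [251.8 242.4] 0 [175.9 299.2] 
0.05 [251.2 239.6] 0.05 [174.5 296.7] 
0.1 [250.8 236.9] 0.1 [173.4 294.4] 
0.15 [250.6 234.4] 0.15 [172.4 292.3] 
0.2 [250.6 232. ] 0.2 [171.5 290.3] 
0.3 [251.1 227.7] 0.3 [170.3 287. ]
```

View pics/s4.png

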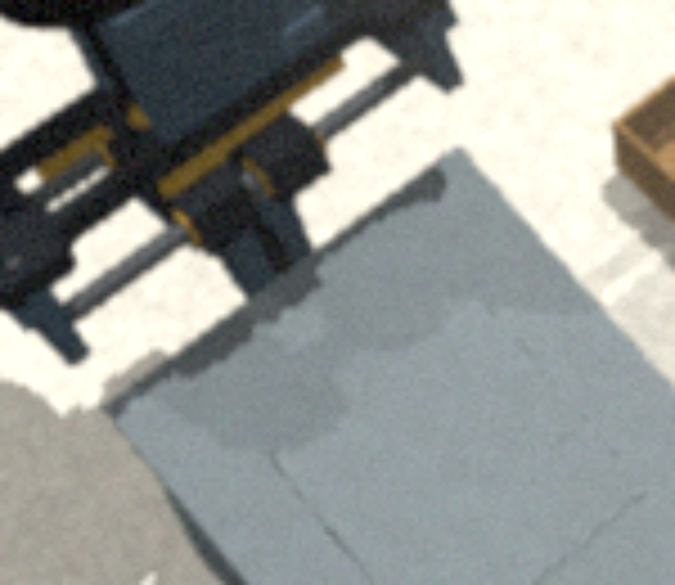

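The front-left corner is now at (252,233), so the lid is at about 0.17 rad and following the fingers. I'll carry on.

>>> drive_tool(
  series=[
    [1,[0,-5,-8],[0,0,0]],
    [1,[0,-11,-15],[0,0,0]],
    [1,[0,-17,-22],[0,0,0]],
    [1,[0,-24,-29],[0,0,0]],
    [1,[0,-31,-36],[0.02,0,0]],
  ],
)

```text
time_s: 4.05
ee_pos: [510.0, -95.6, 100.8]
ee_rot: [-158.9, -0.1, -99.0]
force: [-3.6, 1.1, 0.6]
gripper_width: 0.2
```

Run:
```python
from h import *
commit([0,-31,-36],[0.02,0,0]); st()
for th,al in ((.45,69),(.55,68),(.6,67),(.7,66),(.8,65)):
    x,z=T(th,al); print(th,al,end=' '); plan((x,0,z),al)
```

```text
t 4.05 case [-93.1   0.3 100.8] cmd [-93.4   0.4  99.3] alpha 68.9 F [-3.7  0.6  0.6] q [-12.7  11.2 122.7   2.8  25.2  84. ] w 0.2
0.45 69 d [0.4 0.7 0.3] r [-0.    -0.002  0.001] dist 1 rot 0.00
0.55 68 d [  0.4 -14.2 -11.5] r [ 0.017 -0.002  0.001] dist 18 rot 0.02
0.6 67 d [  0.4 -22.5 -16.7] r [ 0.035 -0.002  0.001] dist 28 rot 0.03
0.7 66 d [  0.5 -39.1 -26.3] r [ 0.052 -0.002  0.001] dist 47 rot 0.05
0.8 65 d [  0.5 -56.6 -34.3] r [ 0.069 -0.002  0.001] dist 66 rot 0.07
```

>>> drive_tool(
  series=[
    [1,[0,-8,-6],[0.01,0,0]],
    [1,[0,-16,-12],[0.02,0,0]],
    [1,[0,-24,-17],[0.03,0,0]],
    [1,[0,-32,-22],[0.04,0,0]],
    [1,[0,-40,-26],[0.05,0,0]],
  ],
)

```text
time_s: 4.55
ee_pos: [538.6, -100.1, 139.0]
ee_rot: [-156.0, -0.1, -99.0]
force: [-1.1, -0.8, -0.7]
gripper_width: 0.7
```

Run:
```python
from h import *
commit([0,-40,-26],[0.05,0,0]); st(); d=grab("scene","s5.png")
for th in (.4,.5,.6,.7,.8):
    for y in (77,-77): print(th,proj(d,c2w((75-187*np.cos(th)-4*np.sin(th),y,60.5+187*np.sin(th)+4*np.cos(th)))).round(1),end=' ')
for th,al in ((.7,66),(.8,65),(.9,63),(1,60),(1.1,60)):
    x,z=T(th,al); print(th,al,end=' '); plan((x,0,z),al)
```

```text
t 4.55 case [-64.1   0.4 139. ] cmd [-65.4   0.5 137.9] alpha 66.0 F [-1.  -1.  -0.7] q [-12.5   9.7 118.6   2.8  27.7  84.2] w 0.7
0.4 [252.4 224.1] 0.4 [169.9 284.5] 0.5 [254.5 221.4] 0.5 [170.3 283. ] 0.6 [257.5 219.6] 0.6 [171.6 282.5] 0.7 [261.4 218.8] 0.7 [173.7 283.1] 0.8 [266.1 219. ] 0.8 [176.8 284.8] 0.7 66 d [ 0.5  0.9 -0.4] r [ 0.002 -0.002  0.001] dist 1 rot 0.00
0.8 65 d [  0.5 -17.   -7.4] r [ 0.019 -0.002  0.001] dist 19 rot 0.02
0.9 63 d [  0.5 -36.3 -12.5] r [ 0.054 -0.002  0.001] dist 38 rot 0.05
1 60 d [  0.6 -56.7 -15.6] r [ 0.107 -0.002  0.001] dist 59 rot 0.11
1.1 60 d [  0.6 -73.2 -17.4] r [ 0.107 -0.002  0.001] dist 75 rot 0.11
```

View pics/s5.png

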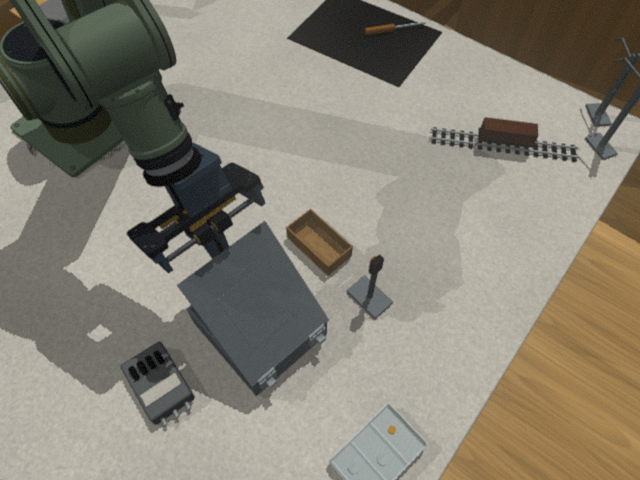

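The lid corner at (265,223) puts the lid at about 0.7 rad and following. Continuing.

>>> drive_tool(
  series=[
    [1,[0,-13,-5],[0.015,0,0]],
    [1,[0,-26,-10],[0.04,0,0]],
    [1,[0,-40,-13],[0.065,0,0]],
    [1,[0,-54,-15],[0.09,0,0]],
    [1,[0,-68,-17],[0.1,0,0]],
  ],
)

```text
time_s: 5.1
ee_pos: [592.4, -108.4, 181.3]
ee_rot: [-150.4, -0.1, -99.0]
force: [-0.5, -0.8, -1.0]
gripper_width: 0.2
```

Run:
```python
from h import *
commit([0,-68,-17],[0.1,0,0]); st()
for th,al in ((1.1,60),(1.2,60),(1.3,60),(1.4,60),(1.5,60),(1.6,60),(1.7,60),(1.8,60)):
    x,z=T(th,al); print(th,al,end=' '); plan((x,0,z),al)
```

```text
t 5.1 case [ -9.7   0.6 181.3] cmd [-10.1   0.6 181. ] alpha 60.4 F [-0.4 -0.9 -1. ] q [-12.3   9.9 113.5   3.4  27.1  84. ] w 0.2
1.1 60 d [ 0.6 -5.2  0.1] r [ 0.007 -0.002  0.002] dist 5 rot 0.01
1.2 60 d [  0.6 -19.8   1.5] r [ 0.007 -0.002  0.002] dist 20 rot 0.01
1.3 60 d [  0.6 -34.3   4.4] r [ 0.007 -0.002  0.002] dist 35 rot 0.01
1.4 60 d [  0.7 -48.3   8.7] r [ 0.007 -0.002  0.002] dist 49 rot 0.01
1.5 60 d [  0.7 -61.9  14.3] r [ 0.007 -0.002  0.002] dist 64 rot 0.01
1.6 60 d [  0.7 -74.8  21.3] r [ 0.007 -0.002  0.002] dist 78 rot 0.01
1.7 60 d [  0.7 -86.9  29.6] r [ 0.007 -0.002  0.002] dist 92 rot 0.01
1.8 60 d [  0.7 -98.2  39. ] r [ 0.007 -0.002  0.002] dist 106 rot 0.01
```

>>> drive_tool(
  series=[
    [1,[0,-10,0],[0,0,0]],
    [1,[0,-20,2],[0,0,0]],
    [1,[0,-30,4],[0,0,0]],
    [1,[0,-40,7],[0,0,0]],
    [1,[0,-50,10],[0,0,0]],
  ],
)

```text
time_s: 5.6
ee_pos: [640.8, -116.0, 197.2]
ee_rot: [-150.4, -0.1, -99.0]
force: [0.4, -0.3, -1.2]
gripper_width: 0.6
```

Run:
```python
from h import *
commit([0,-50,10],[0,0,0]); st(); d=grab("scene","s6.png")
for th in (1,1.2,1.3,1.4,1.5,1.7,1.85):
    for y in (77,-77): print(th,proj(d,c2w((75-187*np.cos(th)-4*np.sin(th),y,60.5+187*np.sin(th)+4*np.cos(th)))).round(1),end=' ')
print()
for th,al in ((1.5,60),(1.6,60),(1.7,60),(1.8,60),(1.85,60)):
    x,z=T(th,al); print(th,al,end=' '); plan((x,0,z),al)
```

```text
t 5.6 case [ 39.3   0.6 197.2] cmd [ 38.3   0.7 197. ] alpha 60.4 F [ 0.4 -0.3 -1.2] q [-12.   13.2 106.4   2.6  30.9  85.1] w 0.6
1 [278.3 223. ] 1 [186. 292.] 1.2 [293.7 231.8] 1.2 [199.  304.4] 1.3 [302.6 238. ] 1.3 [206.9 312.5] 1.4 [312.  245.5] 1.4 [215.6 321.7] 1.5 [321.8 254. ] 1.5 [225.  332.1] 1.7 [342.3 274. ] 1.7 [245.3 355.5] 1.85 [357.6 291. ] 1.85 [261.2 374.7] 
1.5 60 d [  0.7 -11.9   4.3] r [ 0.007 -0.002  0.002] dist 13 rot 0.01
1.6 60 d [  0.7 -24.8  11.3] r [ 0.007 -0.002  0.002] dist 27 rot 0.01
1.7 60 d [  0.7 -36.9  19.6] r [ 0.007 -0.002  0.002] dist 42 rot 0.01
1.8 60 d [  0.7 -48.2  29. ] r [ 0.007 -0.002  0.002] dist 56 rot 0.01
1.85 60 d [  0.7 -53.5  34.1] r [ 0.007 -0.002  0.002] dist 63 rot 0.01
```

View pics/s6.png

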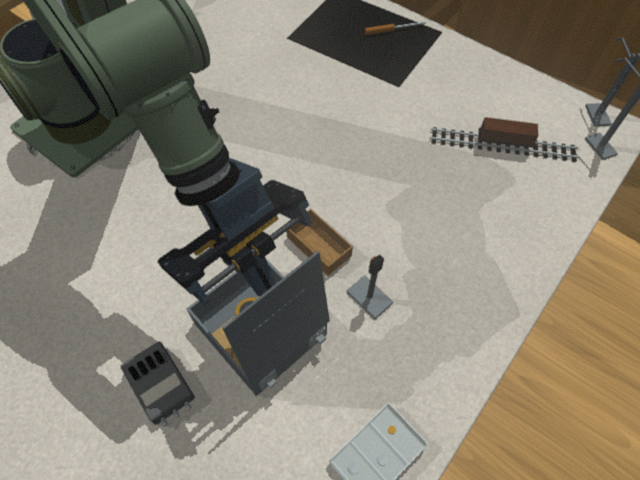

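The lid is near upright, with its top corner at (320,255), about 1.48 rad. I'll ease it over.

>>> drive_tool(
  series=[
    [1,[0,-7,3],[0,0,0]],
    [1,[0,-14,6],[0,0,0]],
    [1,[0,-21,9],[0,0,0]],
    [1,[0,-28,13],[0,0,0]],
    [1,[0,-34,17],[0,0,0]],
  ],
)

```text
time_s: 6.15
ee_pos: [678.1, -121.9, 199.1]
ee_rot: [-150.4, -0.1, -99.0]
force: [-0.6, -0.3, 0.5]
gripper_width: 0.7
```

>>> drive_tool(
  series=[
    [1,[0,-4,3],[0,0,0]],
    [1,[0,-8,6],[0,0,0]],
    [1,[0,-11,9],[0,0,0]],
    [1,[0,-14,11],[0,0,0]],
    [1,[0,-14,11],[0,0,0]],
  ],
)

```text
time_s: 6.65
ee_pos: [695.1, -124.6, 196.3]
ee_rot: [-150.4, -0.1, -99.0]
force: [-1.3, 0.0, 0.6]
gripper_width: 0.4
```

Run:
```python
from h import *
commit([0,-34,17],[0,0,0]);commit([0,-14,11],[0,0,0]); st(); d=grab("scene","s7.png");grab("top","t7.png")
```

```text
t 6.65 case [ 94.3   0.7 196.3] cmd [ 93.9   0.7 196.4] alpha 60.4 F [-1.3 -0.2  0.6] q [-11.7  17.9  99.6   2.2  32.9  85.7] w 0.4
```

View pics/s7.png

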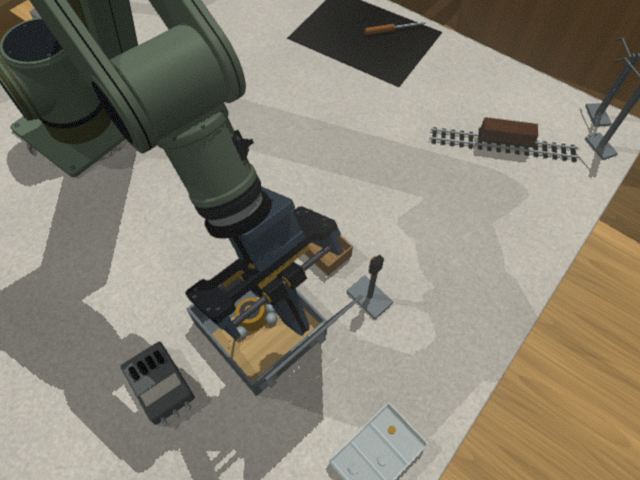

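View pics/t7.png

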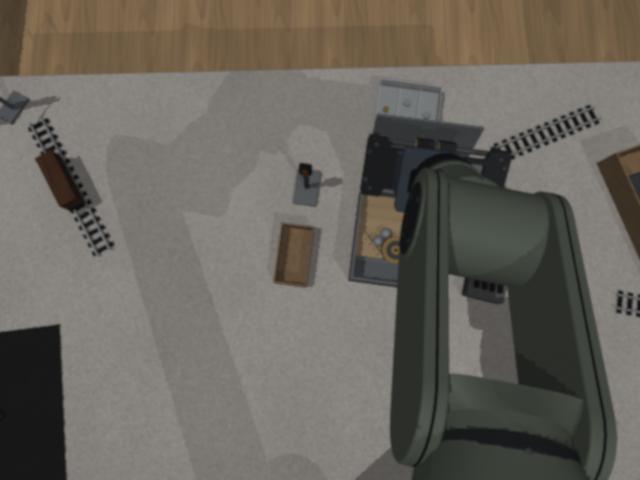

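The lid is well past upright, seen edge-on from (265,385) to (360,300). I'll feel gently for the stop.

>>> drive_tool(
  series=[
    [1,[0,-2,2],[0,0,0]],
    [1,[0,-4,4],[0,0,0]],
    [1,[0,-6,6],[0,0,0]],
    [1,[0,-6,6],[0,0,0]],
    [1,[0,-6,6],[0,0,0]],
  ],
)

```text
time_s: 7.25
ee_pos: [702.8, -125.8, 194.0]
ee_rot: [-150.4, -0.1, -99.0]
force: [-0.2, -0.4, -0.1]
gripper_width: 0.5
```

Run:
```python
from h import *
commit([0,-6,6],[0,0,0]); st(); d=grab("top","t8.png")
for th in (1.6,1.7,1.75,1.8,1.85,1.9):
    print(th,[proj(d,c2w((75-187*np.cos(th)-4*k*np.sin(th),y,60.5+187*np.sin(th)+4*k*np.cos(th)))).round(1).tolist() for y in (77,-77) for k in (0,1)])
im=d['image'][80:200,340:500][:,:,::-1]; cv2.imwrite('pics/t8z.png',cv2.convertScaleAbs(cv2.resize(im,None,fx=4.5,fy=4.5),alpha=1.5))
```

```text
t 7.25 case [102.1   0.7 194. ] cmd [102.    0.7 194.2] alpha 60.4 F [-0.2 -0.4 -0.1] q [-11.6  18.7  98.8   2.2  32.9  85.8] w 0.5
1.6 [[372.3, 146.5], [372.0, 149.3], [483.0, 160.5], [482.8, 163.3]]
1.7 [[373.7, 134.2], [373.3, 137.1], [483.7, 148.1], [483.3, 150.9]]
1.75 [[374.3, 128.4], [373.9, 131.2], [483.8, 142.1], [483.4, 145.0]]
1.8 [[374.9, 122.8], [374.5, 125.6], [483.8, 136.4], [483.4, 139.3]]
1.85 [[375.4, 117.4], [375.0, 120.3], [483.7, 131.0], [483.2, 133.9]]
1.9 [[375.8, 112.4], [375.4, 115.2], [483.5, 125.8], [483.0, 128.7]]
```

View pics/t8z.png

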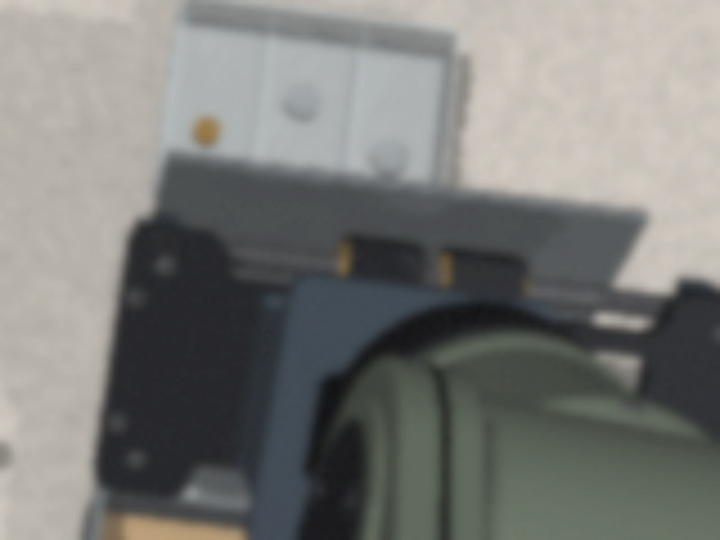

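The lid's free edge runs from (377,114) to (484,127) in the top view, which gives about 1.88 rad, so it's on the stop. Retracting to look inside.

Run:
```python
from h import *
plan((-20,0,215),69); plan((-130,0,200),78)
```

```text
d [  0.7  95.8 -78.4] r [-0.15  -0.002  0.001] dist 124 rot 0.15
d [   0.6  198.8 -119.7] r [-0.307 -0.002  0.001] dist 232 rot 0.31
```

>>> drive_tool(
  series=[
    [1,[0,12,-14],[0,0,0]],
    [1,[0,36,-32],[-0.04,0,0]],
    [1,[0,72,-56],[-0.1,0,0]],
    [1,[0,110,-80],[-0.16,0,0]],
    [1,[0,150,-100],[-0.24,0,0]],
  ],
)

```text
time_s: 7.8
ee_pos: [523.2, -97.4, 207.6]
ee_rot: [-164.2, -0.1, -99.0]
force: [0.3, -1.1, 0.5]
gripper_width: 0.6
```

>>> drive_tool(
  series=[
    [1,[0,20,-4],[-0.03,0,0]],
    [1,[0,40,-8],[-0.07,0,0]],
    [1,[0,55,-8],[-0.07,0,0]],
    [1,[0,55,-8],[-0.07,0,0]],
    [1,[0,55,-8],[-0.07,0,0]],
  ],
)

```text
time_s: 8.3
ee_pos: [471.6, -89.3, 199.8]
ee_rot: [-168.0, -0.1, -99.0]
force: [0.3, -0.1, 0.6]
gripper_width: 0.4
```

Run:
```python
from h import *
commit([0,150,-100],[-.24,0,0]);commit([0,55,-8],[-.07,0,0]); st()
for n,(x,y,w,h) in (("scene",(180,260,160,140)),("top",(340,170,120,130))):
    d=grab(n,n+"9.png"); im=d['image'][y:y+h,x:x+w][:,:,::-1]; cv2.imwrite(f'pics/{n}9z.png',cv2.convertScaleAbs(cv2.resize(im,None,fx=4.5,fy=4.5,interpolation=cv2.INTER_CUBIC),alpha=1.4))
    # predicted: gate edges, wall top corners, flywheel bottom/top at x=-17
    for P in ((-36,20,14),(-36,-20,14),(-36,20,27),(-36,-20,27)): print(n,P,proj(d,c2w(P)).round(1), ((proj(d,c2w(P))-[x,y]+.5)*4.5-.5).round(0))
```

```text
t 8.3 case [-132.     0.6  199.8] cmd [-132.9    0.6  199.6] alpha 78.0 F [ 0.3 -0.   0.6] q [-12.5   4.3 111.1   0.7  52.6  86.1] w 0.4
scene (-36, 20, 14) [257.  306.5] [348. 211.]
scene (-36, -20, 14) [238.2 321.7] [264. 279.]
scene (-36, 20, 27) [256.3 303.3] [345. 196.]
scene (-36, -20, 27) [237.2 318.6] [259. 265.]
top (-36, 20, 14) [380.8 254.6] [185. 383.]
top (-36, -20, 14) [402.4 257.5] [283. 395.]
top (-36, 20, 27) [381.8 253.8] [190. 379.]
top (-36, -20, 27) [403.7 256.6] [289. 392.]
```

View pics/scene9z.png

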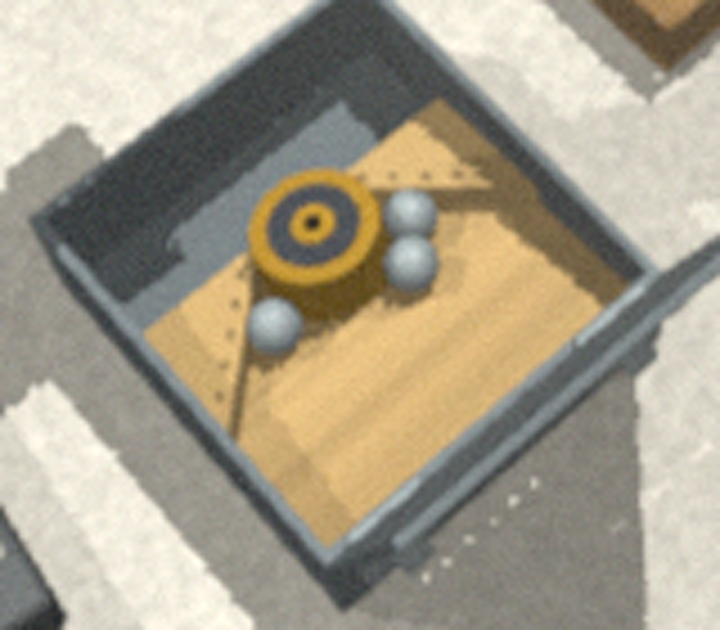

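View pics/top9z.png

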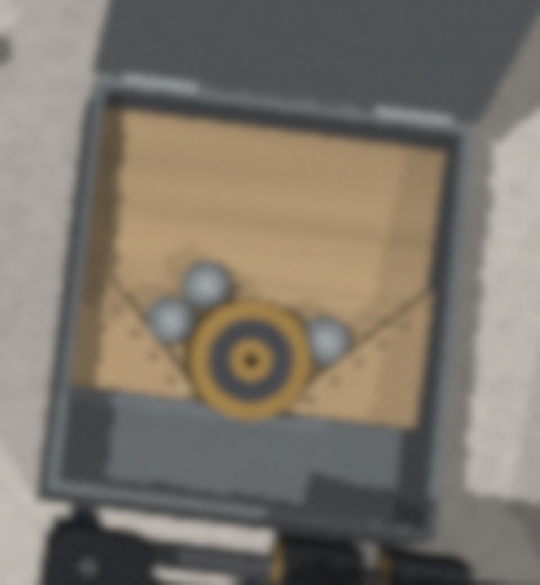

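Both views show the flywheel plugging the gate, hub at (313,223) in the scene crop and (250,360) in the top crop. Two balls lie left-behind it and one right-behind.

Run:
```python
from h import *
for n,p,o in (("scene",(313,223),(180,260)),("top",(250,360),(340,170))):
    d=env.grab_frame(n); q=(np.array(p)+.5)/4.5-.5+np.array(o)
    print(n,w2c(ray(d,q,45)).round(1))
    # wall marks: case front-inner rim check
for n,pts in (("top",[((105,95),(340,170)),((462,140),(340,170)),((432,540),(340,170)),((45,497),(340,170))]),("scene",[((40,218),(180,260)),((330,548),(180,260)),((640,270),(180,260))])):
    d=env.grab_frame(n)
    for p,o in pts: print(n,w2c(ray(d,(np.array(p)+.5)/4.5-.5+np.array(o),60)).round(1))
plan((-75,0,75),78)
```

```text
scene [-28.4   1.2  45. ]
top [-28.   -0.5  45. ]
top [67.4 69.7 60. ]
top [ 67.7 -72.   60. ]
top [-90.3 -74.6  60. ]
top [-93.3  74.3  60. ]
scene [-88.4 -70.7  60. ]
scene [ 70.5 -69.5  60. ]
scene [68.1 70.5 60. ]
d [  0.3 -31.  133.9] r [ 0.003 -0.002  0.001] dist 137 rot 0.00
```

Run:
```python
from h import *
d=env.grab_frame("scene"); im=d['image'][110:310,110:310][:,:,::-1]
cv2.imwrite('pics/s10.png',cv2.convertScaleAbs(cv2.resize(im,None,fx=3,fy=3,interpolation=cv2.INTER_CUBIC),alpha=1.8))
p=env.state()['ee_pos']; print(((proj(d,p)-110+.5)*3).round(0))
_,R=load()
for s in (-1,1):
  for b in (0,30,60):
    print(s,b,((proj(d,p+R@[0,16*s,-b])-110+.5)*3).round(0), ((proj(d,p+R@[13.5*s,0,-b])-110+.5)*3).round(0))
```

```text
[246. 321.]
-1 0 [264. 337.] [269. 305.]
-1 30 [244. 294.] [249. 261.]
-1 60 [222. 248.] [228. 215.]
1 0 [228. 304.] [222. 337.]
1 30 [207. 261.] [201. 294.]
1 60 [185. 215.] [178. 248.]
```

View pics/s10.png

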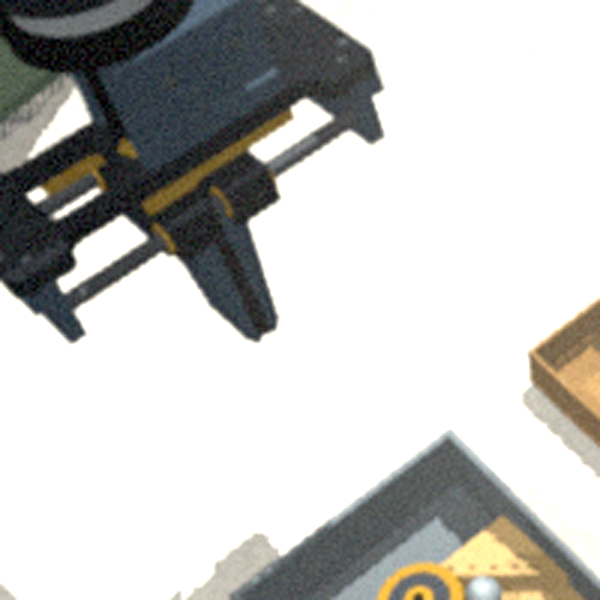

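The fingertips look narrow in the jaw direction (about 15 mm) but 32 mm the other way, so I'll turn the tool 90°. That way the thin side fits in the trough between the front wall and the wheel.

```bash
cat >> h.py <<'E'
def R2(al):
    a=np.radians(al); z=np.array([np.cos(a),0,-np.sin(a)]); x=np.array([np.sin(a),0,np.cos(a)])
    return C@np.stack([x,np.cross(z,x),z],1)
def plan2(tp,al):
    p,R=load(); d=R.T@(c2w(tp)-p); r=Rt.from_matrix(R.T@R2(al)).as_rotvec()
    print('d',d.round(1),'r',r.round(3),'dist %.0f rot %.2f'%(np.linalg.norm(d),np.linalg.norm(r)))
E
python3 - <<'E'
from h import *
st(); plan2((-80,0,180),84); plan2((-64,0,120),84)
E
```

```text
t 8.65 case [-132.5    0.6  199.5] cmd [-132.9    0.6  199.6] alpha 78.1 F [-0.4 -0.3 -0.3] q [-12.5   4.4 111.2   0.7  52.6  86.1] w 0.5
d [  0.6 -47.7  30.1] r [-0.078 -0.082 -1.569] dist 56 rot 1.57
d [  0.4 -51.   92.1] r [-0.078 -0.082 -1.569] dist 105 rot 1.57
```

>>> drive_tool(
  series=[
    [1,[0,-5,4],[0,0,-0.14]],
    [1,[0,-10,8],[0,0,-0.28]],
    [1,[0,-16,12],[0,0,-0.42]],
    [1,[0,-22,15],[0,0,-0.56]],
    [1,[0,-28,18],[0,0,-0.7]],
  ],
)

```text
time_s: 9.15
ee_pos: [501.9, -94.1, 187.6]
ee_rot: [-171.0, -7.8, -59.1]
force: [0.3, -0.2, -0.1]
gripper_width: 0.6
```

Run:
```python
from h import *
commit([0,-28,18],[0,0,-.7]); st(); plan2((-64,0,120),84)
```

```text
t 9.15 case [-101.3    0.6  187.6] cmd [-101.8    0.6  187.8] alpha 78.1 F [ 0.4 -0.2 -0.1] q [-12.3   7.8 109.    0.7  51.4  45.9] w 0.6
d [ 15.2 -17.4  74.1] r [-0.042 -0.097 -0.869] dist 78 rot 0.88
```

>>> drive_tool(
  series=[
    [1,[2,-3,8],[-0.005,-0.01,-0.12]],
    [1,[5,-6,20],[-0.01,-0.03,-0.25]],
    [1,[8,-10,34],[-0.02,-0.05,-0.38]],
    [1,[11,-13,48],[-0.03,-0.07,-0.5]],
    [1,[14,-16,62],[-0.035,-0.085,-0.63]],
  ],
)

```text
time_s: 9.65
ee_pos: [535.3, -100.0, 130.9]
ee_rot: [-177.7, -6.4, -22.5]
force: [-0.9, 0.4, -0.0]
gripper_width: 0.3
```

Run:
```python
from h import *
commit([14,-16,62],[-.035,-.085,-.63]); st(); plan2((-64,0,75),84)
```

```text
t 9.65 case [-67.4  -0.  130.9] cmd [-6.820e+01  1.000e-01  1.315e+02] alpha 83.3 F [-0.9  0.3 -0. ] q [-12.5  16.3 106.    1.4  51.    9. ] w 0.3
d [-2.2  1.3 56.6] r [-0.014 -0.011 -0.239] dist 57 rot 0.24
```

>>> drive_tool(
  series=[
    [1,[0,0,12],[-0.005,-0.005,-0.12]],
    [1,[-1,1,25],[-0.014,-0.011,-0.239]],
    [1,[-2,1,40],[-0.014,-0.011,-0.239]],
    [1,[-2,1,55],[-0.014,-0.011,-0.239]],
    [1,[-2,1,55],[-0.014,-0.011,-0.239]],
  ],
)

```text
time_s: 10.15
ee_pos: [537.7, -100.0, 74.6]
ee_rot: [-180.0, -5.8, -9.0]
force: [0.1, -0.1, 0.5]
gripper_width: 0.8
```

Run:
```python
from h import *
commit([-2,1,55],[-.014,-.011,-.239]); st(); plan2((-64,0,30),84)
d=grab("scene","s11.png");im=d['image'][180:360,140:360][:,:,::-1]
cv2.imwrite('pics/s11z.png',cv2.convertScaleAbs(cv2.resize(im,None,fx=3.3,fy=3.3,interpolation=cv2.INTER_CUBIC),alpha=1.6))
```

```text
t 10.15 case [-65.1   0.3  74.6] cmd [-63.9   0.2  76.6] alpha 84.2 F [ 0.1 -0.1  0.5] q [-11.9  20.6 109.1   0.4  44.5  -3.2] w 0.8
d [-4.9  0.2 46.3] r [ 0. -0.  0.] dist 47 rot 0.00
```

View pics/s11z.png

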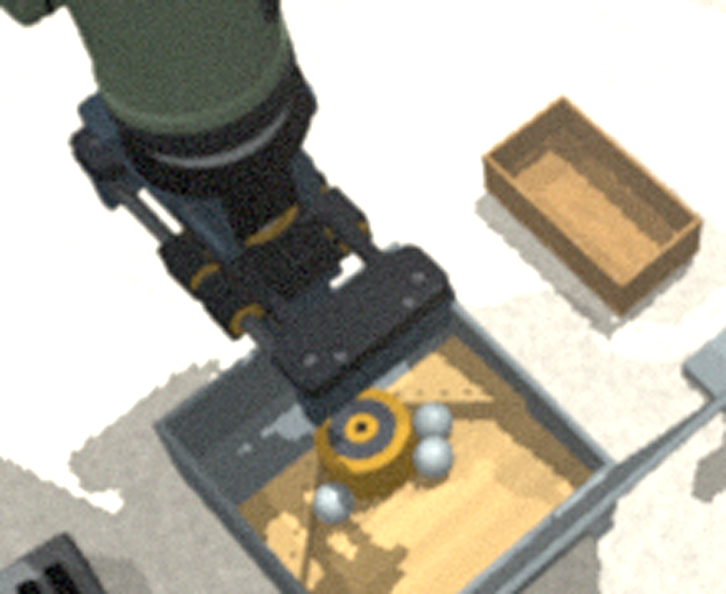

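Run:
```python
from h import *
d=env.grab_frame("scene")
K,o,R=cam(d)
for px in ((307,420),(300,395),(450,300)):
    q=np.array(px)/3.3+[140,180]; v=C.T@(R@np.linalg.solve(K,[*q,1.])); oc=w2c(o)
    for X in (15,25,35): print(px,X,(oc+v*(X-oc[0])/v[0]).round(0))
```

```text
(307, 420) 15 [ 15. -41. 191.]
(307, 420) 25 [ 25. -45. 214.]
(307, 420) 35 [ 35. -49. 237.]
(300, 395) 15 [ 15. -41. 214.]
(300, 395) 25 [ 25. -45. 236.]
(300, 395) 35 [ 35. -49. 259.]
(450, 300) 15 [ 15.  34. 197.]
(450, 300) 25 [ 25.  27. 219.]
(450, 300) 35 [ 35.  20. 242.]
```

>>> drive_tool(
  series=[
    [1,[-1,0,10],[0,0,0]],
    [1,[-2,0,22],[0,0,0]],
    [1,[-4,0,34],[0,0,0]],
    [1,[-5,0,41],[0,0,0]],
    [1,[-5,0,46],[0,0,0]],
  ],
)

```text
time_s: 10.75
ee_pos: [538.2, -100.2, 29.3]
ee_rot: [180.0, -6.0, -9.0]
force: [-0.2, 0.5, 0.8]
gripper_width: 0.6
```

Run:
```python
from h import *
commit([-5,0,46],[0,0,0]); st(); plan2((-54,0,31),84)
d=grab("top","t12.png");im=d['image'][170:300,340:460][:,:,::-1]
cv2.imwrite('pics/t12z.png',cv2.convertScaleAbs(cv2.resize(im,None,fx=4.5,fy=4.5,interpolation=cv2.INTER_CUBIC),alpha=1.6))
```

```text
t 10.75 case [-64.6   0.2  29.3] cmd [-64.1   0.2  30.3] alpha 84.0 F [-0.3  0.4  0.8] q [-11.9  24.  112.    0.5  38.   -3.3] w 0.6
d [10.1  0.2  0.4] r [ 0. -0.  0.] dist 10 rot 0.00
```

View pics/t12z.png

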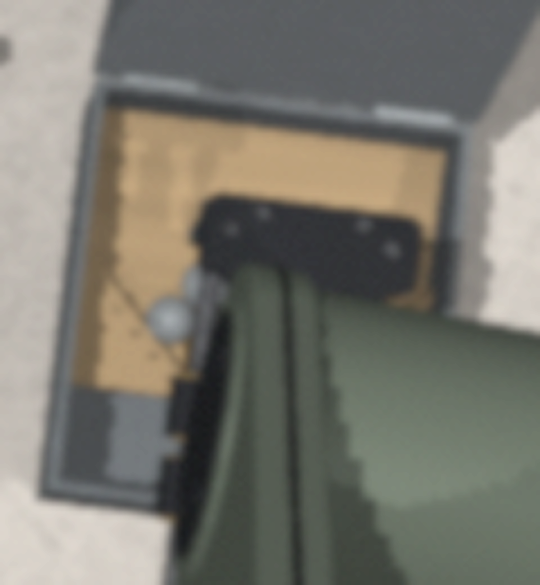

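The arm hides the wheel in the top view, but no contact is felt. Advancing along the slope in small steps.

>>> drive_tool(
  series=[
    [1,[2,0,0],[0,0,0]],
    [1,[4,0,0],[0,0,0]],
    [1,[6,0,0],[0,0,0]],
    [1,[8,0,0],[0,0.02,0]],
    [1,[10,0,-0.5],[0,0.04,0]],
  ],
)

```text
time_s: 11.3
ee_pos: [548.0, -101.7, 31.7]
ee_rot: [180.0, -8.3, -9.0]
force: [-1.9, -0.1, -1.4]
gripper_width: 0.8
```

Run:
```python
from h import *
commit([10,0,-.5],[0,.04,0]); st(); plan2((-44,0,32.5),78)
d=grab("scene","s13.png");im=d['image'][240:400,180:340][:,:,::-1]
cv2.imwrite('pics/s13z.png',cv2.convertScaleAbs(cv2.resize(im,None,fx=3.7,fy=3.7,interpolation=cv2.INTER_CUBIC),alpha=1.6))
```

```text
t 11.3 case [-54.6   0.2  31.7] cmd [-54.2   0.2  31.9] alpha 81.7 F [-1.9 -0.4 -1.4] q [-12.   23.7 112.5   0.7  35.5  -3.5] w 0.8
d [10.2  0.2  0.8] r [0.    0.064 0.   ] dist 10 rot 0.06
```

View pics/s13z.png

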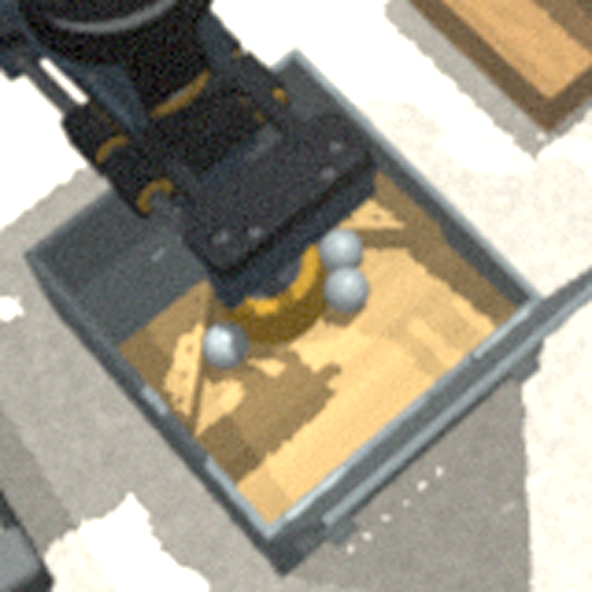

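Contact has just begun (about 2 N) and the wheel sits flat at crop (275,310). Pushing on.

>>> drive_tool(
  series=[
    [1,[3,0,0],[0,0.02,0]],
    [1,[6,0,0],[0,0.04,0]],
    [1,[9,0,0],[0,0.06,0]],
    [1,[12,0,0],[0,0.07,0]],
    [1,[15,0,0],[0,0.07,0]],
  ],
)

```text
time_s: 11.85
ee_pos: [562.8, -104.1, 34.0]
ee_rot: [180.0, -12.3, -9.0]
force: [-0.7, 0.5, -0.1]
gripper_width: 0.5
```

Run:
```python
from h import *
commit([15,0,0],[0,.07,0]); st(); plan2((-14,0,38),78)
d=grab("scene","s14.png");im=d['image'][240:400,180:340][:,:,::-1]
cv2.imwrite('pics/s14z.png',cv2.convertScaleAbs(cv2.resize(im,None,fx=3.7,fy=3.7,interpolation=cv2.INTER_CUBIC),alpha=1.6))
```

```text
t 11.85 case [-39.6   0.2  34. ] cmd [-39.4   0.2  34. ] alpha 77.7 F [-0.7  0.4 -0.1] q [-12.   23.3 113.6   1.2  30.8  -4. ] w 0.5
d [25.6  0.2  1.5] r [ 0.    -0.006  0.   ] dist 26 rot 0.01
```

View pics/s14z.png

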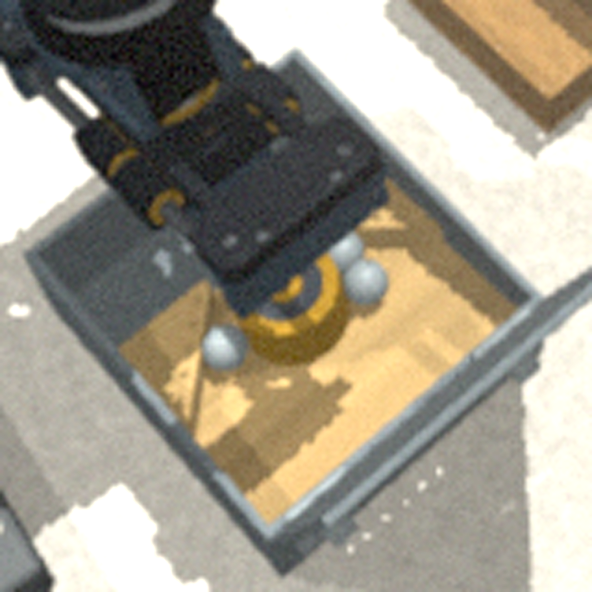

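The wheel moved flat up the slope (front rim at crop (295,355)). Continuing.

>>> drive_tool(
  series=[
    [1,[3,0,0],[0,0,0]],
    [1,[6,0,0],[0,0,0]],
    [1,[9,0,0.3],[0,0,0]],
    [1,[12,0,0.5],[0,0,0]],
    [1,[15,0,0.7],[0,0,0]],
  ],
)

```text
time_s: 12.4
ee_pos: [578.0, -106.5, 36.7]
ee_rot: [180.0, -12.3, -9.0]
force: [-3.2, -0.2, 1.9]
gripper_width: 0.6
```

Run:
```python
from h import *
commit([15,0,0.7],[0,0,0]); st(); plan2((-10,0,39),78)
d=grab("scene","s15.png");im=d['image'][240:400,180:340][:,:,::-1]
cv2.imwrite('pics/s15z.png',cv2.convertScaleAbs(cv2.resize(im,None,fx=3.7,fy=3.7,interpolation=cv2.INTER_CUBIC),alpha=1.6))
for x in (0,10,18,22):
  z=14+(x+36)*np.tan(np.radians(10)); print(x,[((proj(d,c2w((x-4.9+dx,dy,z+27.6)))-[180,240]+.5)*3.7).round(0) for dx,dy in ((0,0),(24,0))])
```

```text
t 12.4 case [-24.3   0.2  36.7] cmd [-24.5   0.2  36.5] alpha 77.7 F [-3.1 -0.7  1.9] q [-11.9  24.2 111.5   1.2  32.1  -3.8] w 0.6
d [14.7  0.2  0.7] r [ 0.    -0.006  0.   ] dist 15 rot 0.01
0 [array([289., 294.]), array([326., 333.])]
10 [array([304., 309.]), array([341., 348.])]
18 [array([316., 321.]), array([353., 360.])]
22 [array([322., 327.]), array([359., 367.])]
```

View pics/s15z.png

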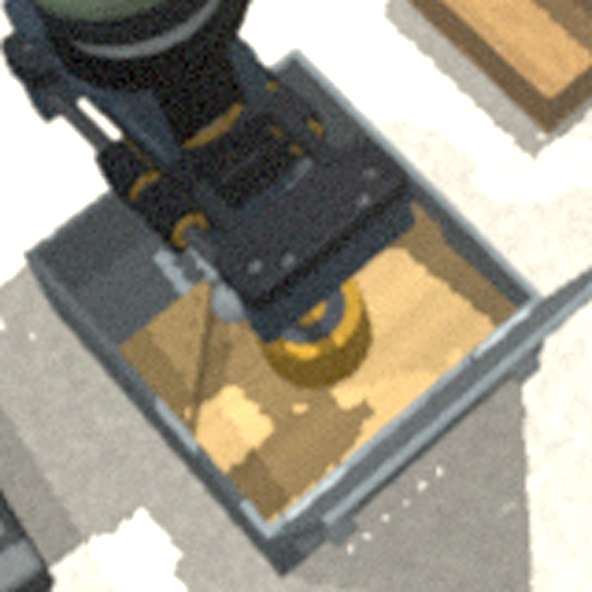

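The wheel is still flat, its hub at crop about (315,314), giving x of roughly 10–14 mm; the balls are rolling forward past it. One more push of 10 mm.

>>> drive_tool(
  series=[
    [1,[3,0,0],[0,0,0]],
    [1,[6,0,0],[0,0,0]],
    [1,[8,0,0.3],[0,0,0]],
    [1,[10,0,0.5],[0,0,0]],
    [1,[10,0,0.5],[0,0,0]],
  ],
)

```text
time_s: 12.95
ee_pos: [588.0, -108.1, 38.3]
ee_rot: [180.0, -12.4, -9.0]
force: [-1.1, -0.0, 0.5]
gripper_width: 0.4
```

Run:
```python
from h import *
commit([10,0,0.5],[0,0,0]); st(); plan2((-25,0,40),78); plan2((-30,0,110),84)
d=grab("scene","s16.png");im=d['image'][240:400,180:340][:,:,::-1]
cv2.imwrite('pics/s16z.png',cv2.convertScaleAbs(cv2.resize(im,None,fx=3.7,fy=3.7,interpolation=cv2.INTER_CUBIC),alpha=1.6))
```

```text
t 12.95 case [-14.2   0.2  38.3] cmd [-14.7   0.2  38.2] alpha 77.6 F [-1.1 -0.2  0.5] q [-11.9  24.7 110.1   1.1  32.9  -3.7] w 0.4
d [-9.7  0.2 -4. ] r [ 0.    -0.006  0.   ] dist 10 rot 0.01
d [  0.4   0.2 -73.4] r [ 0.   -0.11  0.  ] dist 73 rot 0.11
```

View pics/s16z.png

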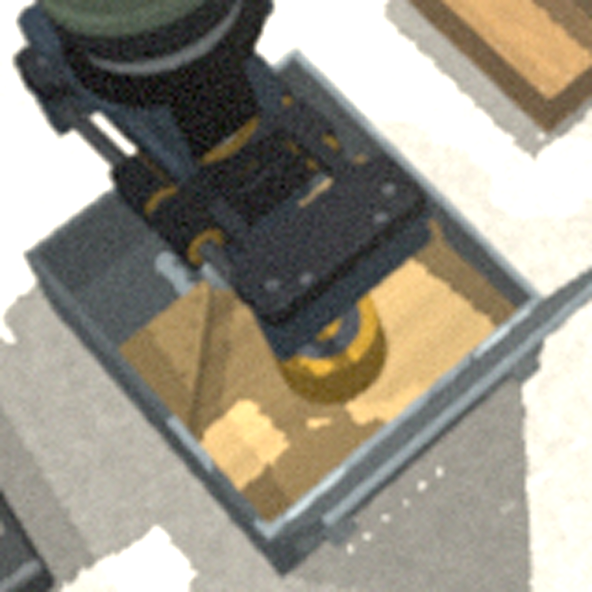

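The wheel is flat with its hub at crop about (330,330), near x = +20 mm. A ball is already in the trough at (172,270). Withdrawing along the tool axis and moving aside to look.

>>> drive_tool(
  series=[
    [1,[-2,0,-4],[0,0,0]],
    [1,[-3,0,-20],[0,0,0]],
    [1,[-3,0,-50],[0,0,0]],
    [1,[-3,0,-90],[0,0,0]],
    [1,[-20,0,-130],[0,0,0]],
  ],
)

```text
time_s: 13.5
ee_pos: [542.7, -101.0, 163.2]
ee_rot: [180.0, -12.6, -9.0]
force: [-1.1, -0.6, 0.5]
gripper_width: -0.0
```

>>> drive_tool(
  series=[
    [1,[-40,0,-10],[0,0,0]],
    [1,[-80,0,-10],[0,0,0]],
    [1,[-110,0,-10],[0,0,0]],
    [1,[-120,0,-10],[0,0,0]],
    [1,[-120,0,-10],[0,0,0]],
  ],
)

```text
time_s: 14.0
ee_pos: [422.6, -81.9, 145.5]
ee_rot: [180.0, -12.4, -9.0]
force: [0.8, -0.5, -0.2]
gripper_width: 0.7
```

Run:
```python
from h import *
commit([-20,0,-130],[0,0,0]);commit([-120,0,-10],[0,0,0]); st()
for n,(x,y,w,h) in (("scene",(180,260,160,140)),("top",(340,100,150,200))):
    d=grab(n,n+"17.png"); im=d['image'][y:y+h,x:x+w][:,:,::-1]; k=4.5 if n=="scene" else 3
    cv2.imwrite(f'pics/{n}17z.png',cv2.convertScaleAbs(cv2.resize(im,None,fx=k,fy=k,interpolation=cv2.INTER_CUBIC),alpha=1.5))
```

```text
t 14.0 case [-181.6    0.2  145.5] cmd [-181.3    0.2  145.1] alpha 77.6 F [ 0.9 -0.3 -0.2] q [-13.2   2.9 121.8   1.3  42.9  -5. ] w 0.7
```

View pics/scene17z.png

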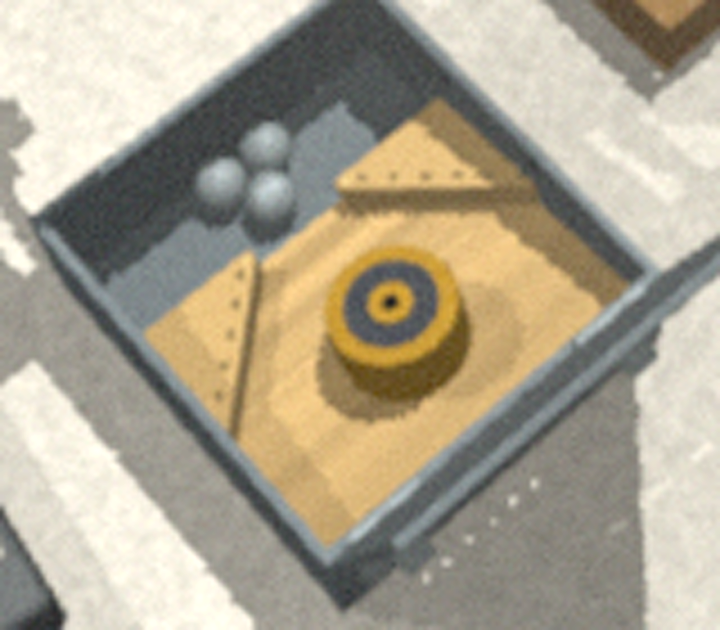

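View pics/top17z.png

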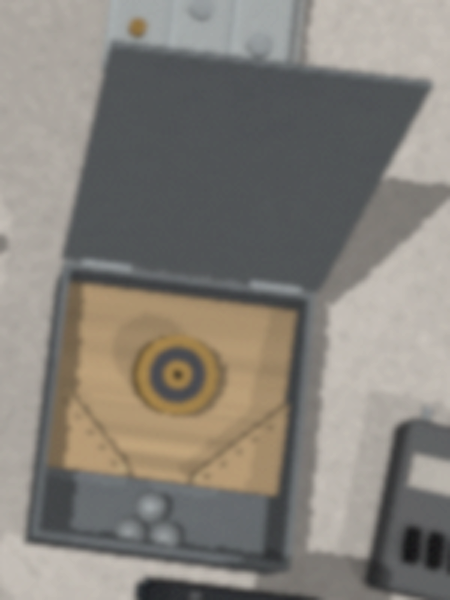

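The wheel is clear and flat, the lid is open, and the three balls are clustered at the trough. I'll measure ball positions after a short wait.

>>> drive_tool(
  series=[
    [1,[-10,0,0],[0,0,0]],
    [1,[-20,0,0],[0,0,0]],
    [1,[-20,0,-5],[0,0,0]],
    [1,[-20,0,-5],[0,0,0]],
    [1,[-20,0,-5],[0,0,0]],
  ],
)

```text
time_s: 14.6
ee_pos: [403.1, -78.8, 146.1]
ee_rot: [180.0, -12.4, -9.0]
force: [0.1, 0.3, -0.1]
gripper_width: 0.0
```

Run:
```python
from h import *
commit([-20,0,-5],[0,0,0]); st()
d=grab("scene","s18.png"); im=d['image'][260:400,180:340][:,:,::-1]
cv2.imwrite('pics/s18z.png',cv2.convertScaleAbs(cv2.resize(im,None,fx=4.5,fy=4.5,interpolation=cv2.INTER_CUBIC),alpha=1.5))
for p in ((221,186),(266,147),(269,197)):
    print('scene ball',w2c(ray(d,(np.array(p)+.5)/4.5-.5+[180,260],14)).round(1))
print('wheel',w2c(ray(d,(np.array((390,301))+.5)/4.5-.5+[180,260],52)).round(1))
d2=grab("top","t18.png"); im=d2['image'][250:310,330:450][:,:,::-1]
cv2.imwrite('pics/t18z.png',cv2.convertScaleAbs(cv2.resize(im,None,fx=6,fy=6,interpolation=cv2.INTER_CUBIC),alpha=1.5))
for p in ((152,506),(131,532),(164,535)): print('top ball',w2c(ray(d2,(np.array(p)+.5)/3-.5+[340,100],14)).round(1))
print('wheel',w2c(ray(d2,(np.array((178,374))+.5)/3-.5+[340,100],52)).round(1))
for p in ((112,45),(430,84)): print('lid edge px',(np.array(p)/3+[340,100]).round(1))
```

```text
t 14.6 case [-2.013e+02  2.000e-01  1.461e+02] cmd [-2.019e+02  2.000e-01  1.457e+02] alpha 77.6 F [ 0.1  0.3 -0.1] q [-13.4   1.  123.7   1.4  42.9  -5.3] w 0.0
scene ball [-76.   -8.6  14. ]
scene ball [-77.2  13.7  14. ]
scene ball [-60.4   1.8  14. ]
wheel [15.3  1.1 52. ]
top ball [-58.8  -0.1  14. ]
top ball [-76.3  10.9  14. ]
top ball [-75.5  -9.2  14. ]
wheel [16.9 -1.5 52. ]
lid edge px [377.3 115. ]
lid edge px [483.3 128. ]
```

View pics/s18z.png

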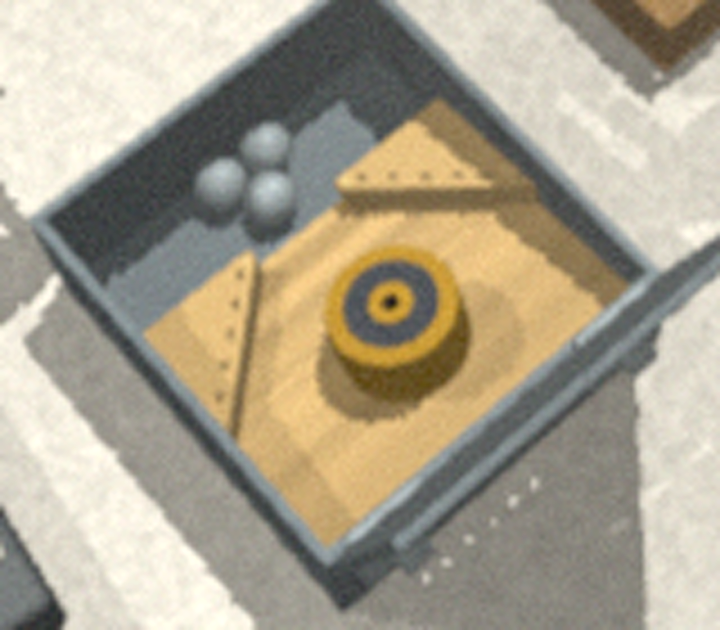

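View pics/t18z.png

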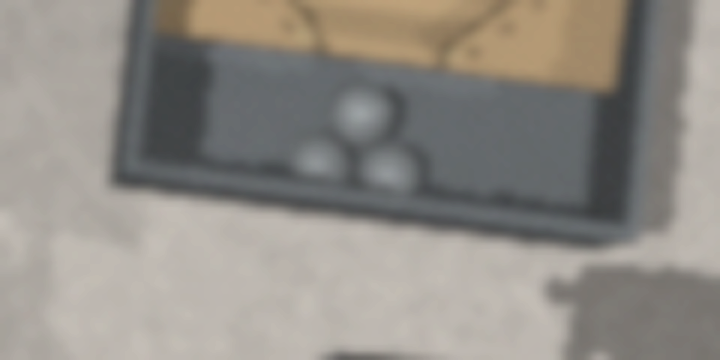

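View pics/s18.png

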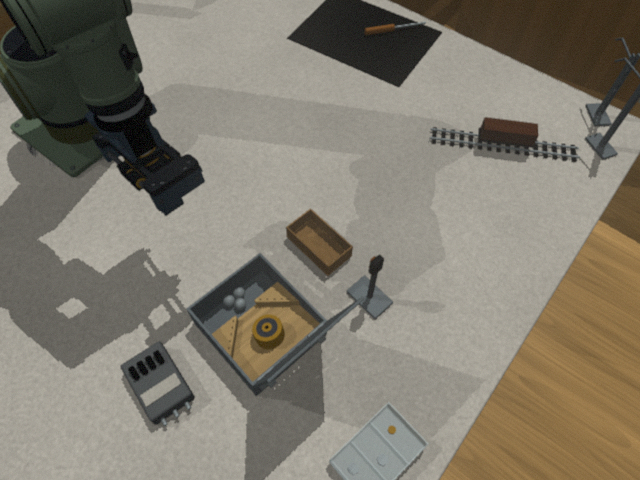

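The balls are unchanged and at rest in the trough (scene crop (221,186), (266,147), (269,197)). The wheel is flat with its origin at about x = +21 mm, the lid edge hasn't moved, and the bystanders look as they did at the start. Handing in.

```bash
python3 -c "
from h import *
print(env.job_done())"
```

```text
the job is handed in; nothing more can be done
None
```

I opened the lid, pushed the flywheel clear of the gate, and all three balls rolled out into the front trough. The job is handed in at about 14.7 s on the robot's clock; the hand-in gives no verdict.

- **Lid:** I pried it up with the shut, tilted fingertips under its front edge and walked it over past upright until it stood still. The last top view puts it at about 1.88 rad. Where I read the wrist force, it was highest at about 10 N, on first touching the edge.
- **Flywheel:** I turned the tool a quarter turn so the thin side of the fingers fitted in the trough, then pushed the wheel flat up the slope with about 3 N or less. The two camera views put its origin at about x = +20 to +22 mm.
- **Balls:** both views put them at rest at about x = -59, -76 and -76 mm, with no movement between the last two scene pictures.
- **Bystanders and arm:** by eye in the last scene picture, the signal, switch box and carton look as they did at the start; I did not measure them. The arm was standing clear with no force on it.

The two views differed by up to about 3 mm, and no check failed.

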